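# Pack a three-piece bracket set into its tight transit box

## Task

Pack the three pieces of the bracket set upright into the blue transit box so that all stand flat on its floor in one row: black foot bracket with its short toe under the steel hold-down strip, fully home against the hidden stop there, then white offset bracket, then copper-coloured hook block at the far end. They interlock, fit in one order only and with hardly any play, so feel each one up snug against what is before it without ramming anything into the box or its liner, and leave the bowl, jar, tube and caliper where they are.

Things in the scene. Friction and masses are not known exactly. Their poses are not given: they have to be found in the camera images.
- box: Blue open box fixed to the bench, inside 180.5 (x) x 48 mm (y), floor and walls 6 mm, rim 34 mm above the bench. Origin: centre of underside; z up; +x points away from the steel strip at the -x end. A grey liner, clamped in it, has a stop (hidden under the strip) and an end plate at the +x end, 168.5 mm apart, midpoint anywhere from x = -6 to +6 mm: not given, to be felt.
- box_strip (a point): Middle of the free edge of the steel hold-down strip, on its underside, 23 mm above the box floor. The strip spans the inner width, covers the first 22 mm from the box's inner -x wall, is 5 mm thick and flush with the rim. Past it the box is open from above. End plate: 36 mm above the bench. Packed pieces have their x along the box's +x and leave 2.5 mm of play lengthwise, 4 mm across.
- foot_bracket: Black plastic foot bracket, about 0.2 kg, 44 mm wide (y, to hold it across). Origin: underside, below the middle of its upright web; z up. Foot x = -38 (toe) to +46 mm (heel), 18 mm thick; web x = -12 to 12 mm, up to z = 68 mm. Starts upright on the bench. Home against the stop its origin is at box x = -52 to -40 mm.
- offset_bracket: White plastic Z-shaped offset bracket, about 0.2 kg, 44 mm wide (y). Origin: underside, below the middle of its column; z up. Column x = -12 to 12, z = 0 to 68 mm; arm x = -42 to -12, z = 21 to 40 mm (goes over the foot bracket's heel); foot x = 12 to 42, z = 0 to 18 mm. Starts upright. Snug: origin 58 mm past the foot bracket's.
- hook_block: Copper-coloured inverted-L hook block, about 0.2 kg, 44 mm wide (y). Origin: underside, below the middle of its leg; z up. Leg x = -14 to 14, z = 0 to 68 mm; arm x = -40 to -14, z = 21 to 40 mm (goes over the offset bracket's foot). Starts upright on its leg. Packed, its origin is 56 mm past the offset bracket's, plus the play left.
- red_bowl: Loose red plastic bowl, 150 mm across, 55 mm high; origin at the centre of its underside. Bystander.
- jar: Loose clear jar with a white cap, 64 mm across, 85 mm high; origin at the centre of its underside. Bystander.
- black_tube: Loose black tube standing on end, 36 mm across, 75 mm high; origin at the centre of its underside. Bystander.
- caliper: Loose steel dial caliper lying flat, 200 mm long along its x, 18 mm high at the dial; origin at the middle of its beam's underside. Bystander.
There are look-alikes about, which are no part of the job. What is shaped like the foot_bracket but red or yellow is not meant.

How it is judged:
By the outcome, as a careful person would: the job done as asked, in the order asked, and still so for the second after the job is handed in, with the robot touching nothing.
It also fails if it takes over 72 s, if anything falls off the work surface, if the arm or the gripper's body presses on something with over 40 N, if the wrist force passes 120 N, or if a joint passes its speed limit or range.

## Robot

A 7-joint arm with a two-finger parallel gripper is mounted at the origin on the work surface. World frame = base frame: x ahead of the robot, y to its left, z up, the work surface at z = 0. Lengths are in mm, angles in rad, forces in N, time in s.
With the tool pointing down it reaches from about 425 to 1025 mm from the base axis. Payload 3.6 kg.
Tool frame: the origin (TCP) lies on the centre line of the jaws, within the pads' length; the fingertips stand 11 mm ahead of it and the grasp point (between the pads) lies 8 mm behind it; z points along the fingers, y is the direction in which the jaws open and shut (so a half turn about z gives the same grasp; the last joint's range is limited). The gripper opens to 85 mm and grips with 20 to 120 N. Pads are 22 mm wide; open, the fingers measure 114 mm over their backs; the gripper's body (76 mm by 85 mm) begins 54 mm behind the grasp point. The pads swing forward as they close: fully open they stand 13 mm farther back than shut.
Start: joints at [1.139, 0.591, 0.048, 1.609, -0.033, 0.943, -0.034], TCP at [240.96, -683.79, 242.302] pointing down, gripper open.
Joint ranges: [-2.69, 2.69], [-0.47, 2.24], [-1.27, 1.36], [0.19, 2.51], [-1.53, 4.68], [0.08, 2.07], [-3.09, 3.09]. Speed limits (rad/s): [2.57, 2.57, 3.14, 3.14, 3.14, 3.14, 3.14].

## Interface

Orientations are given as a 3x3 rotation matrix whose columns are the frame's x, y, z axes.
In Python, from station import * gives the robot as it stands.
- The arm moves only by the tool jog_arm, never from a script. Its argument "series" is a list that holds one entry, the list of rows, each a list of 7 numbers: the shift along the tool's x, y, z in m, then the turn, a rotation vector about the tool's x, y, z in rad, then the gripper's target within -1 to 1 (fully open at 1, half-way at 0, shut at -1). In form: [[[tx, ty, tz, rx, ry, rz, gripper], ...]]. A call has 1 to 10 rows; each row is the pose to reach, as a shift and turn from the pose commanded when the call began, along the tool's axes at that moment; what a row does not reach only later rows make up. A row lasts 1/12 s, in which the tool goes at most 41.7 mm and 7.16 degrees, less where a joint would pass 70% of its speed; a pose out of reach is approached as far as the arm can. A call with a gripper value outside its range is refused whole. The fingers move at their own pace and stop on an object; the grip force is fixed at half the most. Time passes only in rows, so rows that repeat a pose let the fingers close. It gives the time, the measured TCP pose, the force and the opening at its end, in the units of the state.
- observe(): the state, without advancing time (a new reading comes with each control period).
- camera(name): name is "scene" or "top" or "wrist"; returns the picture (400x640x3 uint8, blue, green, red); there is no depth.
- camera_model(name): a dict with "vfov" (degrees; the focal length in pixels is half the picture's height over the tangent of half this angle, whatever the lens; pixels are square), "cx", "cy" (the principal point, pixels), "R" (3x3) and "t" (3): a world point X has camera coordinates R X + t; the wrist camera has in their place "tool_from_camera" (4x4, takes a point from camera to tool coordinates, whose origin is the TCP and whose axes are the flange's). Camera axes: x right, y down, z forward; pixel columns grow to the right and rows downward; lengths in mm; the calibration is good to about 2 mm. A picture is of the moment at which its call begins: read the wrist's pose just before it. camera_model takes no time and is no camera call.
- close_job(): hands the job in, once; it reports no verdict.
Trained networks look in the newest picture that a camera, given by its name, has taken for a name from the list of things; names that differ only in an ending like _2 or _b are one class to them, and where a whole thing is asked for, a point or a joint stands for the part that bears it (a point fixed in the world has none). Each returns a list of dicts, best first, with "score" (0 to 1); they miss things now and then, are a little off and sometimes report something else, mostly with a low value. They report only what shows in the picture. A call takes as long as a camera call. They do not tell look-alikes from the thing itself.
- look_for(camera, thing): "rect" ([left, top, right, bottom] as shares, 0 to 1, of the picture: columns of its width, rows of its height, round what is visible of it).
- regions_of(camera, thing): "pixels" (400x640 bool, what is visible of it) and "rect" ([left, top, right, bottom] as shares, 0 to 1, of the picture: columns of its width, rows of its height, round what is visible of it).
The state is a dict: "time_s": time; "qpos": joint angles; "qvel": joint speeds; "joint_efforts": joint torques, N m; "tool_pos": TCP position; "tcp_rot": TCP orientation; "contact_force": force on the tool from outside, world axes, zero at the start; "wrist_torque": the same for the moment, N m; "width": finger opening in mm.
Only numpy, scipy, OpenCV 4.12 (cv2) and the standard library are available. Lean on these libraries where they do the work, as an engineer would, in place of code of your own. Each camera call takes 0.05 s, during which the arm holds its last target.

## Working session

There is one attempt and no reset: what is moved stays moved. The work goes in short steps, Python scripts to look and compute and a tool call to move; the robot and the scene stay as the last step left them, time stands still between calls to the robot, and variables do not carry over. Pictures are saved under pics/ and viewed, and the job is handed in when it is done.

Besides the shell and the picture viewer there is one more tool, called after "Request:" by a JSON object that holds its "name" and its "arguments". jog_arm: Moves the arm, as the interface text tells. Its arguments: {"type":"object","properties":{"series":{"type":"array","items":{"type":"array","items":{"type":"array","items":{"type":"number"}}}}},"required":["series"]}

```bash
ls; mkdir -p pics; python3 - <<'E'
from station import *
import cv2,numpy as np
s=observe();print(s)
for n in("scene","top","wrist"):
    cv2.imwrite(f"pics/{n}0.png",camera(n)); m=camera_model(n); print(n,m)
E
```

```text
pics
{'time_s': 0.0, 'qpos': array([ 1.1385106 ,  0.5921632 ,  0.04827267,  1.60987762, -0.0333041 ,
        0.94267882, -0.03369447]), 'qvel': array([-0.00116408,  0.00063283, -0.00172508, -0.0018564 ,  0.00042168,
       -0.00169547, -0.00062049]), 'joint_efforts': array([-7.89238038e-04, -5.48689950e+01,  1.54652037e+00, -1.98123246e+01,
        9.43368184e-03,  8.75606871e-03, -8.70643248e-06]), 'tool_pos': array([ 240.69532412, -683.00034039,  241.08771407]), 'tcp_rot': array([[ 9.43124052e-01,  3.32439843e-01, -8.79207259e-04],
       [ 3.32440986e-01, -9.43121609e-01,  2.14988811e-03],
       [-1.14490898e-04, -2.31989571e-03, -9.99997302e-01]]), 'contact_force': array([-0.04997862, -0.56643325, -1.19560288]), 'wrist_torque': array([0.00561454, 0.0403547 , 0.02290854]), 'width': 85.5657668867754}
scene {'vfov': 51.64158989963105, 'cx': 317.8120870070082, 'cy': 211.97421426513918, 'R': array([[ 0.75083915,  0.6602612 ,  0.01719625],
       [ 0.4559125 , -0.49926716, -0.73680126],
       [-0.47789576,  0.56105922, -0.67589066]]), 't': array([-467.48219522, -235.83998603, 1659.11999642])}
top {'vfov': 42.982611519841086, 'cx': 307.4281187115027, 'cy': 195.5961030011233, 'R': array([[-0.02774783, -0.99953369,  0.01274593],
       [-0.9867395 ,  0.02534827, -0.16032041],
       [ 0.15992256, -0.01702546, -0.98698273]]), 't': array([  22.64602056,  613.01410982, 1479.96941135])}
wrist {'vfov': 64.17848352310565, 'cx': 319.0396726538791, 'cy': 194.64326632531439, 'tool_from_camera': array([[ 7.57025413e-04, -9.60377136e-01, -2.78702681e-01,
         7.07412363e+01],
       [ 9.99999666e-01,  6.41481482e-04,  5.05775590e-04,
        -9.71346878e-01],
       [-3.06952704e-04, -2.78702971e-01,  9.60377301e-01,
        -1.31089900e+02],
       [ 0.00000000e+00,  0.00000000e+00,  0.00000000e+00,
         1.00000000e+00]])}
```

View pics/scene0.png

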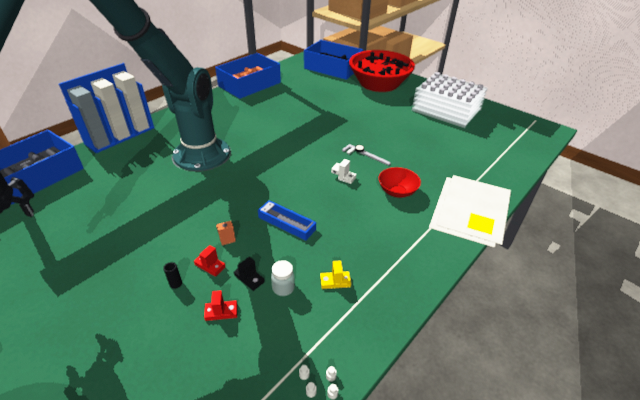

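View pics/top0.png

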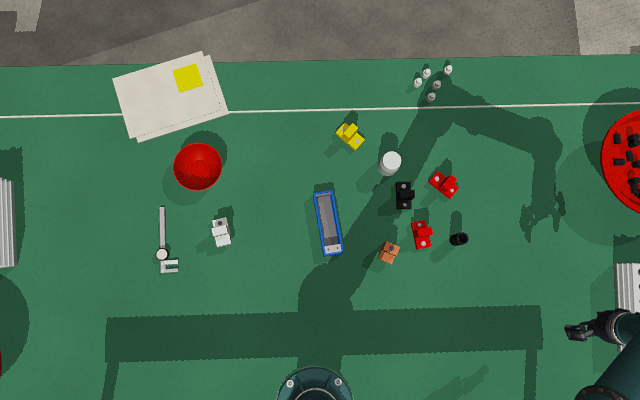

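View pics/wrist0.png

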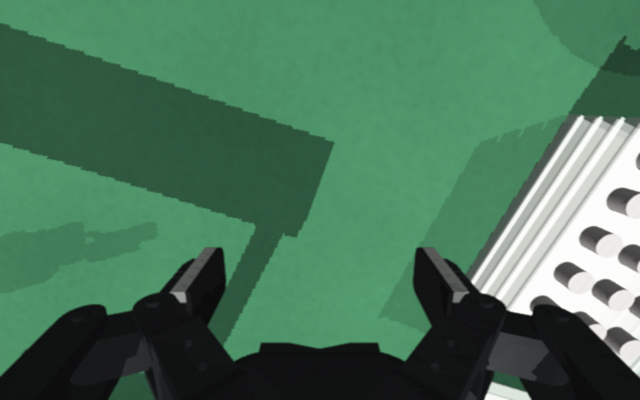

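```bash
cat > h.py <<'E'
from station import *
import cv2,numpy as np
def K(m):
    f=200/np.tan(np.radians(m["vfov"]/2)); return np.array([[f,0,m["cx"]],[0,f,m["cy"]],[0,0,1]])
def wcam(s):
    m=camera_model("wrist"); T=np.eye(4); T[:3,:3]=s["tcp_rot"];T[:3,3]=s["tool_pos"]
    T=np.linalg.inv(T@m["tool_from_camera"]); return K(m),T[:3,:3],T[:3,3]
def fcam(n):
    m=camera_model(n); return K(m),np.array(m["R"]),np.array(m["t"])
def proj(c,X):
    k,R,t=c; p=(np.atleast_2d(X)@R.T+t)@k.T; return p[:,:2]/p[:,2:]
def unproj(c,uv,z):
    k,R,t=c; uv=np.atleast_2d(uv); d=np.c_[uv,np.ones(len(uv))]@np.linalg.inv(k).T@R; o=-R.T@t
    return o+d*((z-o[2])/d[:,2])[:,None]
E
python3 - <<'E'
from h import *
im=cv2.imread("pics/top0.png"); 
cv2.imwrite("pics/topz.png",cv2.resize(im[110:280,190:480],None,fx=2.7,fy=2.7,interpolation=cv2.INTER_CUBIC))
im=cv2.imread("pics/scene0.png"); 
cv2.imwrite("pics/scz.png",cv2.resize(im[140:330,150:440],None,fx=2.7,fy=2.7,interpolation=cv2.INTER_CUBIC))
camera("top")
c=fcam("top")
for n in["box","box_strip","foot_bracket","offset_bracket","hook_block"]:
    for r in look_for("top",n)[:5]:
        q=np.array(r["rect"])*[640,400,640,400]; print(n,round(r["score"],2),q.round(0),unproj(c,[[(q[0]+q[2])/2,(q[1]+q[3])/2]],30)[0].round())
print(observe()["time_s"])
E
```

```text
box 0.72 [310. 192. 342. 257.] [527. -47.  30.]
box_strip 0.8 [317. 190. 341. 255.] [532. -57.  30.]
foot_bracket 0.87 [394. 183. 417. 214.] [ 600. -293.   30.]
foot_bracket 0.82 [410. 221. 431. 249.] [ 487. -333.   30.]
foot_bracket 0.75 [426. 173. 459. 196.] [ 642. -410.   30.]
foot_bracket 0.69 [334. 122. 363. 148.] [ 805. -127.   30.]
offset_bracket 0.69 [212. 217. 229. 250.] [508. 270.  30.]
hook_block 0.6 [377. 243. 398. 264.] [ 435. -230.   30.]
0.45
```

View pics/topz.png

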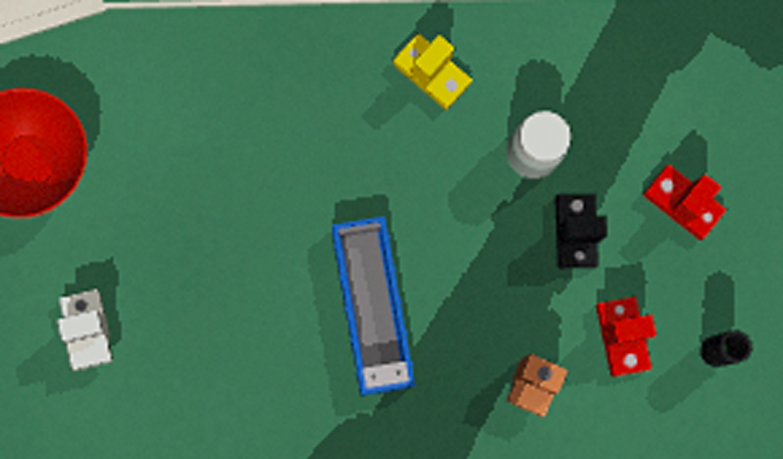

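View pics/scz.png

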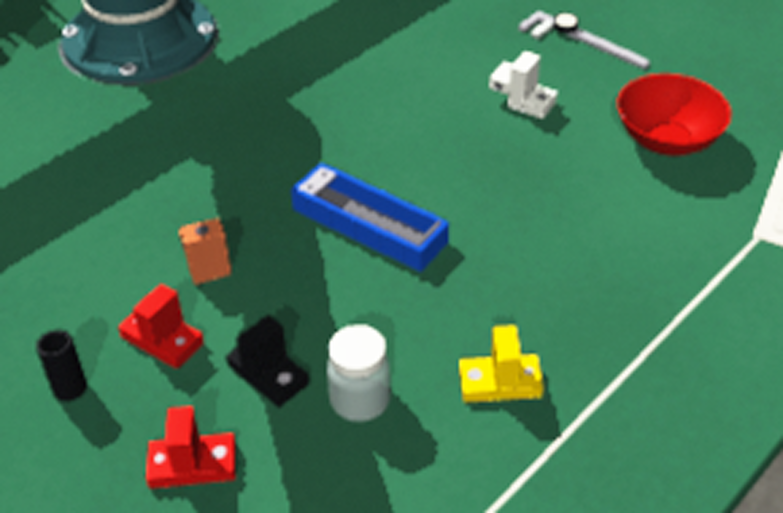

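```bash
cat >> h.py <<'E'
from scipy.optimize import minimize
import itertools
M={"foot_bracket":[(-38,46,-22,22,0,18),(-12,12,-22,22,0,68)],
"offset_bracket":[(-12,12,-22,22,0,68),(-42,-12,-22,22,21,40),(12,42,-22,22,0,18)],
"hook_block":[(-14,14,-22,22,0,68),(-40,-14,-22,22,21,40)],
"box":[(-96.25,96.25,-30,30,0,34)]}
def render(c,name,p,S=3,shape=(400,640)):
    im=np.zeros((shape[0]*S,shape[1]*S),np.uint8); cs,sn=np.cos(p[2]),np.sin(p[2])
    for b in M[name]:
        V=np.array(list(itertools.product(b[:2],b[2:4],b[4:]))); 
        W=np.c_[p[0]+cs*V[:,0]-sn*V[:,1],p[1]+sn*V[:,0]+cs*V[:,1],V[:,2]]
        uv=(proj(c,W)+0.5)*S-0.5
        cv2.fillConvexPoly(im,cv2.convexHull(uv.astype(np.float32)).round().astype(np.int32),255)
    return cv2.resize(im,(shape[1],shape[0]),interpolation=cv2.INTER_AREA)/255.
def fit(name,obs,p0,yaws=None):
    def cost(p):
        L=0
        for c,m in obs:
            r=render(c,name,p); L+=1-np.minimum(r,m).sum()/np.maximum(r,m).sum()
        return L/len(obs)
    best=[]
    for y in (yaws if yaws is not None else np.arange(-np.pi,np.pi,np.pi/8)):
        P=np.array([p0[0],p0[1],y]); 
        r=minimize(cost,P,method="Nelder-Mead",options=dict(initial_simplex=[P,P+[8,0,0],P+[0,8,0],P+[0,0,.2]],xatol=.05,fatol=1e-4,maxiter=120)); best.append((r.fun,r.x))
    best.sort(key=lambda a:a[0]); return best
E
cat > rough.py <<'E'
from h import *
import pickle
P0={"box":(527,-47),"foot_bracket":(600,-293),"offset_bracket":(508,270),"hook_block":(435,-230)}
C={n:fcam(n) for n in("top","scene")}; out={}
for cn in C: camera(cn)
for n,p in P0.items():
    obs=[]
    for cn in C:
        e=proj(C[cn],[*p,30])[0]
        rs=[r for r in regions_of(cn,n)]
        rs=[(np.hypot(*(np.argwhere(r["pixels"]).mean(0)[::-1]-e)),r) for r in rs if r["pixels"].any()]
        rs=[x for x in rs if x[0]<15]
        if not rs: print("no",n,cn); continue
        r=min(rs,key=lambda a:a[0]); obs.append((C[cn],r[1]["pixels"].astype(float))); print(n,cn,round(r[0],1),round(r[1]["score"],2),r[1]["pixels"].sum())
    if not obs: continue
    out[n]=obs
    for f,x in fit(n,obs,p)[:5]: print("   ",round(f,3),x.round(2))
pickle.dump(out,open("obs0.pkl","wb"))
E
python3 rough.py
```

```text
box top 2.5 0.64 1321
box scene 5.7 0.59 1139
    0.056 [533.08 -54.61  -2.99]
    0.056 [533.05 -54.61  -2.99]
    0.056 [ 5.3308e+02 -5.4610e+01  1.5000e-01]
    0.056 [ 5.3305e+02 -5.4610e+01  1.5000e-01]
    0.056 [ 5.3326e+02 -5.4530e+01  1.5000e-01]
foot_bracket top 4.8 0.73 428
foot_bracket scene 5.8 0.9 516
    0.133 [ 6.1123e+02 -2.9216e+02 -3.0000e-02]
    0.134 [ 6.1138e+02 -2.9218e+02 -2.0000e-02]
    0.134 [ 6.1184e+02 -2.9176e+02 -6.0000e-02]
    0.135 [ 6.1168e+02 -2.9150e+02 -3.0000e-02]
    0.136 [ 6.1188e+02 -2.9190e+02 -4.0000e-02]
offset_bracket top 2.0 0.7 425
offset_bracket scene 1.9 0.62 348
    0.084 [5.1420e+02 2.6809e+02 2.4000e-01]
    0.084 [5.1417e+02 2.6815e+02 2.4000e-01]
    0.084 [5.1429e+02 2.6817e+02 2.4000e-01]
    0.084 [5.1420e+02 2.6818e+02 2.4000e-01]
    0.084 [5.1364e+02 2.6762e+02 2.3000e-01]
hook_block top 1.6 0.87 313
hook_block scene 2.6 0.89 353
    0.095 [ 4.4914e+02 -2.3709e+02 -4.1000e-01]
    0.097 [ 4.4899e+02 -2.3685e+02 -4.2000e-01]
    0.099 [ 448.78 -237.03   -0.45]
    0.1 [ 449.14 -236.51   -0.47]
    0.101 [ 4.4931e+02 -2.3774e+02 -4.3000e-01]
```

```bash
cat > mv.py <<'E'
# usage: mv.py plan x y z yaw | mv.py did tx ty tz rx ry rz (m,rad) ; commanded pose kept in cmd.npy
import sys,numpy as np,os
from scipy.spatial.transform import Rotation as Ro
def down(y): c,s=np.cos(y),np.sin(y); return np.array([[c,s,0],[s,-c,0],[0,0,-1.]])
def load():
    if os.path.exists("cmd.npy"): return np.load("cmd.npy")
    T=np.eye(4);T[:3,:3]=down(0.3389);T[:3,3]=[240.96,-683.79,242.302];return T
T=load(); v=[float(a) for a in sys.argv[2:]]
if sys.argv[1]=="did":
    D=np.eye(4);D[:3,:3]=Ro.from_rotvec(v[3:6]).as_matrix();D[:3,3]=np.array(v[:3])*1e3;T=T@D;np.save("cmd.npy",T)
else:
    G=np.eye(4);G[:3,:3]=down(v[3]);G[:3,3]=v[:3];D=np.linalg.inv(T)@G
    s=D[:3,3];r=Ro.from_matrix(D[:3,:3]).as_rotvec();print("shift m",(s/1e3).round(4),"rot",r.round(4),"rows",round(max(np.linalg.norm(s)/41.7,np.degrees(np.linalg.norm(r))/7.16),1))
print("cmd",T[:3,3].round(1),"yaw",np.arctan2(T[1,0],T[0,0]).round(4),"tilt",T[:3,2].round(4))
E
python3 mv.py plan 625 -292 200 -0.03
```

```text
shift m [ 0.4924 -0.2418  0.0423] rot [0.     0.     0.3689] rows 13.2
cmd [ 241.  -683.8  242.3] yaw 0.3389 tilt [ 0.  0. -1.]
```

Request:
{"name": "jog_arm", "arguments": {"series": [[[0.36,-0.177,0.031,0,0,0.27,1],[0.36,-0.177,0.031,0,0,0.27,1],[0.36,-0.177,0.031,0,0,0.27,1],[0.36,-0.177,0.031,0,0,0.27,1],[0.36,-0.177,0.031,0,0,0.27,1],[0.36,-0.177,0.031,0,0,0.27,1],[0.36,-0.177,0.031,0,0,0.27,1],[0.36,-0.177,0.031,0,0,0.27,1],[0.36,-0.177,0.031,0,0,0.27,1],[0.36,-0.177,0.031,0,0,0.27,1]]]}}

```text
time_s: 1.78
tool_pos: [525.7, -392.3, 211.1]
tcp_rot: [[0.997, 0.074, 0.002], [0.074, -0.997, 0.002], [0.002, -0.002, -1.0]]
contact_force: [0.8, 0.1, -0.1]
width: 85.2
```

```bash
python3 mv.py did .36 -.177 .031 0 0 .27;python3 mv.py plan 625 -292 200 -0.03; python3 -c "
from station import *
s=observe();print(s['time_s'],s['tool_pos'],s['tcp_rot'],s['qvel'])"
```

```text
cmd [ 521.6 -397.2  211.3] yaw 0.0689 tilt [ 0.  0. -1.]
shift m [ 0.1104 -0.0978  0.0113] rot [0.     0.     0.0989] rows 3.5
cmd [ 521.6 -397.2  211.3] yaw 0.0689 tilt [ 0.  0. -1.]
1.7833 [ 525.65346343 -392.33986234  211.12296958] [[ 0.99726131  0.07393115  0.00201583]
 [ 0.07392654 -0.9972611   0.00227138]
 [ 0.00217823 -0.00211613 -0.99999539]] [-0.46162337  0.07038619  0.01608144 -0.06424134  0.0161204  -0.00538711
 -0.46484423]
```

Request:
{"name": "jog_arm", "arguments": {"series": [[[0.11,-0.098,0.011,0,0,0.099,1],[0.11,-0.098,0.011,0,0,0.099,1],[0.11,-0.098,0.011,0,0,0.099,1],[0.11,-0.098,0.011,0,0,0.099,1],[0.11,-0.098,0.011,0,0,0.099,1],[0.11,-0.098,0.011,0,0,0.099,1],[0.11,-0.098,0.011,0,0,0.099,1]]]}}

```text
time_s: 2.37
tool_pos: [623.9, -292.9, 200.2]
tcp_rot: [[1.0, -0.031, -0.001], [-0.031, -1.0, -0.001], [-0.001, 0.001, -1.0]]
contact_force: [-0.4, -0.7, 0.1]
width: 85.3
```

```bash
python3 mv.py did .11 -.098 .011 0 0 .099; cat > wl.py <<'E'
# wl.py tag name x y [yaw]
import sys; from h import *
tag,name,x,y=sys.argv[1],sys.argv[2],float(sys.argv[3]),float(sys.argv[4]); yaw=float(sys.argv[5]) if len(sys.argv)>5 else None
s=observe(); im=camera("wrist"); c=wcam(s); cv2.imwrite(f"pics/w_{tag}.png",im)
print("pose",s["tool_pos"].round(2),"yaw",np.arctan2(s["tcp_rot"][1,0],s["tcp_rot"][0,0]).round(4),s["tcp_rot"][:,2].round(4))
rs=[r for r in regions_of("wrist",name) if r["pixels"].any()]
e=proj(c,[x,y,30])[0]; print("exp",e.round())
rs=sorted(rs,key=lambda r:np.hypot(*(np.argwhere(r["pixels"]).mean(0)[::-1]-e)))
for r in rs: print(round(r["score"],2),(np.array(r["rect"])*[640,400,640,400]).round(),r["pixels"].sum())
m=rs[0]["pixels"].astype(float); np.savez(f"w_{tag}.npz",m=m,im=im,pos=s["tool_pos"],rot=s["tcp_rot"])
yy=None if yaw is None else [yaw-.1,yaw,yaw+.1,yaw+np.pi]
b=fit(name,[(c,m)],(x,y),yy)
for f,p in b[:4]: print(round(f,4),p.round(3))
r=render(c,name,b[0][1]); ov=im.copy()
for k,col in((r,(0,255,255)),(m,(255,0,255))):
    cs,_=cv2.findContours((k>.5).astype(np.uint8),cv2.RETR_LIST,cv2.CHAIN_APPROX_NONE); cv2.drawContours(ov,cs,-1,col,1)
cv2.imwrite(f"pics/wo_{tag}.png",ov); print(observe()["time_s"])
E
python3 wl.py foot foot_bracket 611 -292
```

```text
cmd [ 624.6 -291.8  200.3] yaw -0.0301 tilt [ 0.  0. -1.]
pose [ 623.89 -292.9   200.24] yaw -0.0309 [-0.001 -0.001 -1.   ]
exp [319. 190.]
0.57 [301. 141. 348. 224.] 3745
0.63 [337. 247. 396. 324.] 3305
0.81 [398. 103. 502. 189.] 4747
0.85 [128.   0. 185.  28.] 1025
0.0422 [ 6.10534e+02 -2.93923e+02 -5.00000e-03]
0.0435 [ 6.10651e+02 -2.93746e+02 -1.90000e-02]
0.0437 [ 6.10560e+02 -2.93889e+02 -4.00000e-03]
0.0438 [ 6.10600e+02 -2.93753e+02 -2.00000e-02]
2.4667
```

View pics/wo_foot.png

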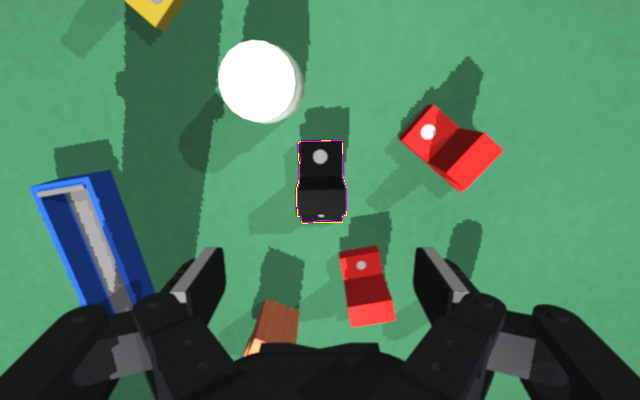

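```bash
python3 - <<'E'
from h import *
d=np.load("w_foot.npz"); c=wcam(dict(tcp_rot=d["rot"],tool_pos=d["pos"]))
print("jar",unproj(c,[[257,80],[218,80],[297,80],[257,122]],85).round())
E
python3 mv.py plan 550 -52 200 0.15
```

```text
jar [[ 711. -250.   85.]
 [ 712. -221.   85.]
 [ 710. -279.   85.]
 [ 681. -247.   85.]]
shift m [-0.0818 -0.2375  0.0003] rot [ 0.      0.     -0.1801] rows 6.0
cmd [ 624.6 -291.8  200.3] yaw -0.0301 tilt [ 0.  0. -1.]
```

Request:
{"name": "jog_arm", "arguments": {"series": [[[-0.082,-0.238,0,0,0,-0.18,1],[-0.082,-0.238,0,0,0,-0.18,1],[-0.082,-0.238,0,0,0,-0.18,1],[-0.082,-0.238,0,0,0,-0.18,1],[-0.082,-0.238,0,0,0,-0.18,1],[-0.082,-0.238,0,0,0,-0.18,1],[-0.082,-0.238,0,0,0,-0.18,1],[-0.082,-0.238,0,0,0,-0.18,1],[-0.082,-0.238,0,0,0,-0.18,1],[-0.082,-0.238,0,0,0,-0.18,1]]]}}

```text
time_s: 3.3
tool_pos: [550.2, -54.4, 200.6]
tcp_rot: [[0.989, 0.145, 0.001], [0.145, -0.989, -0.001], [0.001, 0.002, -1.0]]
contact_force: [0.2, -0.3, -0.8]
width: 85.4
```

```bash
python3 mv.py did -.082 -.238 0 0 0 -.18; python3 wl.py box box 533 -54.5 0.15
```

```text
cmd [549.8 -51.5 200.3] yaw 0.1499 tilt [ 0.  0. -1.]
pose [550.24 -54.4  200.63] yaw 0.1456 [ 0.001  -0.0014 -1.    ]
exp [317. 195.]
0.89 [286.  92. 356. 287.] 11896
0.0197 [ 5.33683e+02 -5.59410e+01  1.47000e-01]
0.0197 [ 5.33689e+02 -5.58840e+01  1.46000e-01]
0.0197 [533.689 -55.884   3.288]
0.0203 [ 5.33665e+02 -5.57520e+01  1.44000e-01]
3.4
```

View pics/wo_box.png

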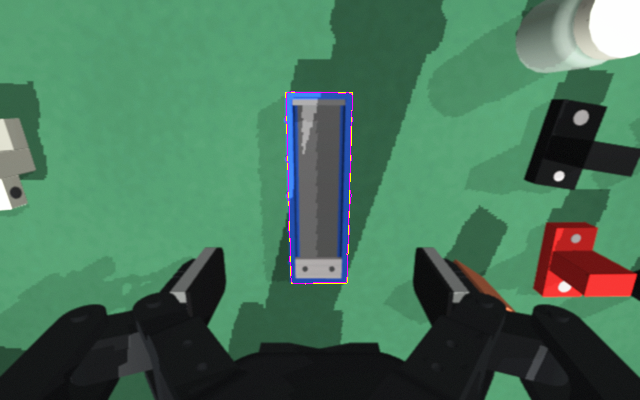

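```bash
python3 -c "
from station import *
import numpy as np
s=observe();print(s['time_s'],s['tool_pos'],np.arctan2(s['tcp_rot'][1,0],s['tcp_rot'][0,0]),s['qvel'])"; python3 mv.py plan 611 -294 120 -0.01
```

```text
3.4 [550.25942255 -54.16488855 200.43150817] 0.14562894624226358 [-0.00467254  0.0033024  -0.0066341   0.00220311 -0.00133464 -0.00150633
 -0.0005187 ]
shift m [0.0243 0.2489 0.0803] rot [0.     0.     0.1599] rows 6.3
cmd [549.8 -51.5 200.3] yaw 0.1499 tilt [ 0.  0. -1.]
```

```bash
cat > sync.py <<'E'
from station import *
import numpy as np
s=observe(); y=np.arctan2(s["tcp_rot"][1,0],s["tcp_rot"][0,0]); T=np.eye(4);c,n=np.cos(y),np.sin(y)
T[:3,:3]=[[c,n,0],[n,-c,0],[0,0,-1]]; T[:3,3]=s["tool_pos"]; np.save("cmd.npy",T); print("t",s["time_s"],s["tool_pos"].round(2),"yaw",round(y,4),"F",s["contact_force"].round(1),"w",round(s["width"],1),"qv",abs(s["qvel"]).max().round(3))
E
python3 sync.py; python3 mv.py plan 611 -294 120 -0.01
```

```text
t 3.4 [550.26 -54.16 200.43] yaw 0.1456 F [-0.3  0.1  0.2] w 85.2 qv 0.007
shift m [0.0253 0.2461 0.0804] rot [0.     0.     0.1556] rows 6.2
cmd [550.3 -54.2 200.4] yaw 0.1456 tilt [ 0.  0. -1.]
```

Request:
{"name": "jog_arm", "arguments": {"series": [[[0.025,0.246,0.08,0,0,0.157,1],[0.025,0.246,0.08,0,0,0.157,1],[0.025,0.246,0.08,0,0,0.157,1],[0.025,0.246,0.08,0,0,0.157,1],[0.025,0.246,0.08,0,0,0.157,1],[0.025,0.246,0.08,0,0,0.157,1],[0.025,0.246,0.08,0,0,0.157,1],[0.025,0.246,0.08,0,0,0.157,1],[0.025,0.246,0.08,0,0,0.157,1],[0.025,0.246,0.08,0,0,0.157,1]]]}}

```text
time_s: 4.23
tool_pos: [611.1, -289.9, 120.2]
tcp_rot: [[1.0, -0.007, -0.0], [-0.007, -1.0, 0.001], [-0.0, -0.001, -1.0]]
contact_force: [0.6, 0.3, 0.6]
width: 85.6
```

```bash
python3 sync.py; python3 wl.py foot2 foot_bracket 610.5 -294 -0.01
```

```text
t 4.2333 [ 611.12 -289.91  120.21] yaw -0.0068 F [0.6 0.3 0.6] w 85.6 qv 0.023
pose [ 611.12 -289.91  120.21] yaw -0.0068 [-4.0e-04  1.4e-03 -1.0e+00]
exp [326. 204.]
0.62 [294. 136. 363. 243.] 6807
0.82 [344. 274. 415. 357.] 4023
0.61 [432.  92. 588. 208.] 10021
0.037 [ 6.10590e+02 -2.93571e+02 -1.30000e-02]
0.0374 [ 6.10698e+02 -2.93669e+02 -4.00000e-03]
0.0374 [ 6.10559e+02 -2.93698e+02 -1.00000e-03]
0.0776 [ 618.447 -293.438    3.126]
4.3333
```

View pics/wo_foot2.png

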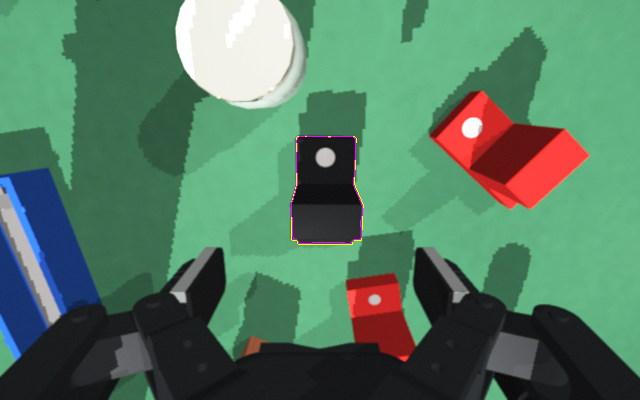

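```bash
python3 sync.py; python3 mv.py plan 610.6 -293.6 46 -0.008
```

```text
t 4.3333 [ 611.66 -288.86  120.69] yaw -0.0048 F [ 0.   0.5 -0.3] w 85.0 qv 0.005
shift m [-0.001   0.0047  0.0747] rot [0.     0.     0.0032] rows 1.8
cmd [ 611.7 -288.9  120.7] yaw -0.0048 tilt [ 0.  0. -1.]
```

Request:
{"name": "jog_arm", "arguments": {"series": [[[-0.001,0.0045,0.04,0,0,0.003,1],[-0.001,0.0045,0.06,0,0,0.003,1],[-0.001,0.0045,0.074,0,0,0.003,1],[-0.001,0.0045,0.074,0,0,0.003,1],[-0.001,0.0045,0.074,0,0,0.003,1]]]}}

```text
time_s: 4.75
tool_pos: [610.5, -294.2, 46.2]
tcp_rot: [[1.0, -0.009, -0.001], [-0.009, -1.0, 0.001], [-0.001, -0.001, -1.0]]
contact_force: [-0.2, 0.0, -0.5]
width: 85.3
```

```bash
python3 sync.py; python3 mv.py plan 610.6 -293.6 46 -0.008
```

```text
t 4.75 [ 610.45 -294.23   46.23] yaw -0.0086 F [-0.2  0.  -0.5] w 85.3 qv 0.026
shift m [ 0.0001 -0.0006  0.0002] rot [ 0.      0.     -0.0006] rows 0.0
cmd [ 610.5 -294.2   46.2] yaw -0.0086 tilt [ 0.  0. -1.]
```

Request:
{"name": "jog_arm", "arguments": {"series": [[[0,0,0,0,0,0,-1],[0,0,0,0,0,0,-1],[0,0,0,0,0,0,-1],[0,0,0,0,0,0,-1],[0,0,0,0,0,0,-1],[0,0,0,0,0,0,-1]]]}}

```text
time_s: 5.25
tool_pos: [611.4, -295.8, 47.9]
tcp_rot: [[1.0, -0.01, 0.002], [-0.01, -1.0, -0.001], [0.002, 0.001, -1.0]]
contact_force: [0.1, 2.1, 6.5]
width: 43.3
```

```bash
python3 sync.py
```

```text
t 5.25 [ 611.4  -295.83   47.86] yaw -0.0101 F [0.1 2.1 6.5] w 43.3 qv 0.002
```

```bash
cat > bx.py <<'E'
# bx.py x_box [tcp offset dx] z -> world
import sys,numpy as np
B=[533.7,-55.9,.146]
E
python3 mv.py plan 605 -280 125 0.03;python3 mv.py plan 511 -59.5 110 0.146
```

```text
shift m [-0.0066 -0.0158 -0.0771] rot [ 0.      0.     -0.0401] rows 1.9
cmd [ 611.4 -295.8   47.9] yaw -0.0101 tilt [ 0.  0. -1.]
shift m [-0.1028 -0.2353 -0.0621] rot [ 0.      0.     -0.1561] rows 6.3
cmd [ 611.4 -295.8   47.9] yaw -0.0101 tilt [ 0.  0. -1.]
```

Request:
{"name": "jog_arm", "arguments": {"series": [[[0,0,-0.03,0,0,0,-1],[-0.002,-0.005,-0.06,0,0,-0.02,-1],[-0.02,-0.04,-0.075,0,0,-0.05,-1],[-0.103,-0.239,-0.062,0,0,-0.156,-1],[-0.103,-0.239,-0.062,0,0,-0.156,-1],[-0.103,-0.239,-0.062,0,0,-0.156,-1],[-0.103,-0.239,-0.062,0,0,-0.156,-1],[-0.103,-0.239,-0.062,0,0,-0.156,-1],[-0.103,-0.239,-0.062,0,0,-0.156,-1],[-0.103,-0.239,-0.062,0,0,-0.156,-1]]]}}

```text
time_s: 6.08
tool_pos: [507.3, -50.9, 107.9]
tcp_rot: [[0.988, 0.153, -0.003], [0.153, -0.988, 0.002], [-0.003, -0.003, -1.0]]
contact_force: [-0.0, 0.6, -1.3]
width: 43.0
```

```bash
python3 sync.py; python3 - <<'E'
from h import *
s=observe();im=camera("wrist");cv2.imwrite("pics/w_b1.png",im);np.savez("w_b1.npz",pos=s["tool_pos"],rot=s["tcp_rot"])
E
python3 sync.py
```

```text
t 6.0833 [507.32 -50.92 107.91] yaw 0.1532 F [-0.   0.6 -1.3] w 43.0 qv 0.058
t 6.1333 [509.03 -53.65 108.25] yaw 0.1497 F [ 0.6 -1.2 -1. ] w 43.5 qv 0.042
```

View pics/w_b1.png

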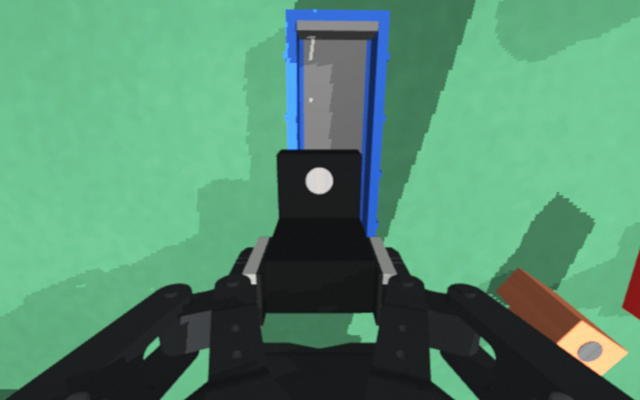

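```bash
python3 mv.py plan 511 -59.5 95 0.146
```

```text
shift m [0.0011 0.0061 0.0132] rot [0.     0.     0.0037] rows 0.4
cmd [509.  -53.7 108.2] yaw 0.1497 tilt [ 0.  0. -1.]
```

Request:
{"name": "jog_arm", "arguments": {"series": [[[0.001,0.004,0.013,0,0,0.003,-1],[0.001,0.004,0.013,0,0,0.003,-1],[0.001,0.004,0.013,0,0,0.003,-1],[0.001,0.004,0.013,0,0,0.003,-1],[0.001,0.004,0.013,0,0,0.003,-1]]]}}

```text
time_s: 6.55
tool_pos: [511.7, -60.2, 95.6]
tcp_rot: [[0.99, 0.141, 0.001], [0.141, -0.99, -0.0], [0.001, 0.0, -1.0]]
contact_force: [0.9, 0.8, -2.1]
width: 43.3
```

```bash
python3 sync.py; python3 - <<'E'
from h import *
s=observe();im=camera("wrist");cv2.imwrite("pics/w_b2.png",im);np.savez("w_b2.npz",im=im,pos=s["tool_pos"],rot=s["tcp_rot"])
cv2.imwrite("pics/w_b2z.png",cv2.resize(im[0:260,230:430],None,fx=3,fy=2.3,interpolation=cv2.INTER_CUBIC))
c=wcam(s)
# blue mask edges per row
hsv=cv2.cvtColor(im,cv2.COLOR_BGR2HSV); b=((hsv[...,0]>100)&(hsv[...,0]<125)&(hsv[...,1]>150)&(hsv[...,2]>60))
for r in range(5,200,15):
    x=np.flatnonzero(b[r,200:460])+200
    if len(x): print(r,x.min(),x.max(),"gaps",[ (x[i],x[i+1]) for i in np.flatnonzero(np.diff(x)>4)])
E
python3 sync.py
```

```text
t 6.55 [511.7  -60.16  95.61] yaw 0.1414 F [ 0.9  0.8 -2.1] w 43.3 qv 0.007
20 263 372 gaps []
35 263 372 gaps [(np.int64(275), np.int64(360))]
50 264 371 gaps [(np.int64(284), np.int64(352))]
65 264 370 gaps [(np.int64(284), np.int64(351))]
80 265 370 gaps [(np.int64(285), np.int64(351))]
95 266 369 gaps [(np.int64(285), np.int64(350))]
110 266 369 gaps [(np.int64(285), np.int64(350))]
125 265 371 gaps [(np.int64(286), np.int64(350))]
140 268 367 gaps [(np.int64(286), np.int64(349))]
155 269 367 gaps [(np.int64(277), np.int64(361))]
170 269 366 gaps [(np.int64(277), np.int64(361))]
185 268 368 gaps [(np.int64(277), np.int64(360))]
t 6.6 [511.67 -59.89  95.66] yaw 0.1418 F [-0.9  0.3 -1.5] w 43.4 qv 0.004
```

View pics/w_b2z.png

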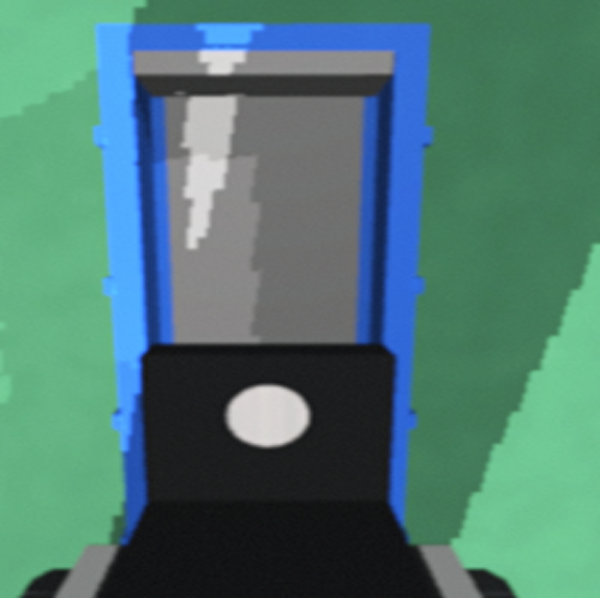

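Request:
{"name": "jog_arm", "arguments": {"series": [[[0,-0.0009,0.006,0,0,0,-1],[0,-0.0009,0.012,0,0,0,-1],[0,-0.0009,0.017,0,0,0,-1],[0,-0.0009,0.02,0,0,0,-1],[0,-0.0009,0.02,0,0,0,-1]]]}}

```text
time_s: 7.02
tool_pos: [510.5, -58.3, 74.3]
tcp_rot: [[0.99, 0.142, -0.002], [0.142, -0.99, 0.0], [-0.002, -0.0, -1.0]]
contact_force: [-0.4, -0.8, -1.5]
width: 43.4
```

```bash
python3 sync.py; python3 mv.py plan 511.5 -59.1 56 0.1430
```

```text
t 7.0167 [510.49 -58.28  74.3 ] yaw 0.143 F [-0.4 -0.8 -1.5] w 43.4 qv 0.014
shift m [0.0009 0.001  0.0183] rot [ 0.  0. -0.] rows 0.4
cmd [510.5 -58.3  74.3] yaw 0.143 tilt [ 0.  0. -1.]
```

Request:
{"name": "jog_arm", "arguments": {"series": [[[0,0.0005,0.008,0,0,0,-1],[0,0.0005,0.014,0,0,0,-1],[0,0.0005,0.017,0,0,0,-1],[0,0.0005,0.0185,0,0,0,-1],[0,0.0005,0.0195,0,0,0,-1],[0,0.0005,0.0195,0,0,0,-1]]]}}

```text
time_s: 7.52
tool_pos: [511.2, -58.9, 55.6]
tcp_rot: [[0.99, 0.142, -0.0], [0.142, -0.99, -0.0], [-0.0, -0.0, -1.0]]
contact_force: [0.2, -0.8, -1.8]
width: 42.9
```

```bash
python3 sync.py
```

```text
t 7.5167 [511.16 -58.87  55.58] yaw 0.1429 F [ 0.2 -0.8 -1.8] w 42.9 qv 0.009
```

Request:
{"name": "jog_arm", "arguments": {"series": [[[0,0,0.001,0,0,0,-1],[0,0,0.002,0,0,0,-1],[0,0,0.002,0,0,0,-1]]]}}

```text
time_s: 7.77
tool_pos: [511.5, -58.9, 53.9]
tcp_rot: [[0.99, 0.142, 0.001], [0.142, -0.99, -0.0], [0.001, 0.0, -1.0]]
contact_force: [0.2, -0.7, -1.5]
width: 43.4
```

Request:
{"name": "jog_arm", "arguments": {"series": [[[0,0,0.001,0,0,0,-1],[0,0,0.001,0,0,0,-1],[0,0,0.001,0,0,0,-1]]]}}

```text
time_s: 8.02
tool_pos: [511.4, -58.9, 53.8]
tcp_rot: [[0.99, 0.142, 0.001], [0.142, -0.99, 0.0], [0.001, 0.0, -1.0]]
contact_force: [-2.1, 0.5, 6.8]
width: 43.0
```

Request:
{"name": "jog_arm", "arguments": {"series": [[[-0.003,0,-0.0005,0,0,0,-1],[-0.006,0,-0.0005,0,0,0,-1],[-0.009,0,-0.0005,0,0,0,-1],[-0.012,0,-0.0005,0,0,0,-1],[-0.014,0,-0.0005,0,0,0,-1],[-0.015,0,-0.0005,0,0,0,-1],[-0.015,0,-0.0005,0,0,0,-1]]]}}

```text
time_s: 8.6
tool_pos: [497.9, -61.1, 53.8]
tcp_rot: [[0.99, 0.142, 0.003], [0.142, -0.99, -0.0], [0.003, 0.001, -1.0]]
contact_force: [3.5, 1.1, 5.4]
width: 43.3
```

```bash
cat > bp.py <<'E'
from station import *
import numpy as np
s=observe(); p=s["tool_pos"];B=np.array([533.7,-55.9]);a=.143;R=np.array([[np.cos(a),np.sin(a)],[-np.sin(a),np.cos(a)]])
print("t",s["time_s"],"box xy",(R@(p[:2]-B)).round(2),"z",p[2].round(2),"yaw",np.arctan2(s["tcp_rot"][1,0],s["tcp_rot"][0,0]).round(4),"zax",s["tcp_rot"][:2,2].round(4),"Fbox",(R@s["contact_force"][:2]).round(1),s["contact_force"][2].round(1),"M",s["wrist_torque"].round(2),"w",s["width"].round(1))
E
python3 bp.py
```

```text
Traceback (most recent call last):
  File "bp.py", line 4, in <module>
    print("t",s["time_s"],"box xy",(R@(p[:2]-B)).round(2),"z",p[2].round(2),"yaw",np.arctan2(s["tcp_rot"][1,0],s["tcp_rot"][0,0]).round(4),"zax",s["tcp_rot"][:2,2].round(4),"Fbox",(R@s["contact_force"][:2]).round(1),s["contact_force"][2].round(1),"M",s["wrist_torque"].round(2),"w",s["width"].round(1))
                                                                                                                                                                                                                                                                                          ^^^^^^^^^^^^^^^^
AttributeError: 'float' object has no attribute 'round'
```

Request:
{"name": "jog_arm", "arguments": {"series": [[[-0.001,0,0,0,0,0,-1],[-0.002,0,0,0,0,0,-1],[-0.003,0,0,0,0,0,-1],[-0.003,0,0,0,0,0,-1]]]}}

```text
time_s: 8.93
tool_pos: [495.4, -61.4, 53.8]
tcp_rot: [[0.99, 0.142, 0.004], [0.142, -0.99, -0.0], [0.004, 0.001, -1.0]]
contact_force: [4.0, 0.0, 5.7]
width: 43.3
```

Request:
{"name": "jog_arm", "arguments": {"series": [[[-0.001,0,0,0,0,0,-1],[-0.002,0,0,0,0,0,-1],[-0.003,0,0,0,0,0,-1],[-0.003,0,0,0,0,0,-1]]]}}

```text
time_s: 9.27
tool_pos: [492.3, -61.9, 53.8]
tcp_rot: [[0.99, 0.142, 0.004], [0.142, -0.99, -0.0], [0.004, 0.001, -1.0]]
contact_force: [3.9, 0.2, 6.7]
width: 43.1
```

```bash
sed -i 's/s\["width"\].round(1)/round(s["width"],1)/' bp.py; python3 bp.py
```

```text
t 9.2667 box xy [-41.78   0.  ] z 53.82 yaw 0.143 zax [ 0.0039 -0.0001] Fbox [ 3.8 -0.4] 6.7 M [ 0.15 -0.84 -0.02] w 43.1
```

Request:
{"name": "jog_arm", "arguments": {"series": [[[-0.001,0,0,0,0,0,-1],[-0.002,0,0,0,0,0,-1],[-0.003,0,0,0,0,0,-1],[-0.003,0,0,0,0,0,-1]]]}}

```text
time_s: 9.6
tool_pos: [489.4, -62.3, 53.8]
tcp_rot: [[0.99, 0.142, 0.004], [0.142, -0.99, -0.0], [0.004, 0.001, -1.0]]
contact_force: [4.7, 0.7, 5.3]
width: 43.2
```

Request:
{"name": "jog_arm", "arguments": {"series": [[[-0.001,0,0,0,0,0,-1],[-0.002,0,0,0,0,0,-1],[-0.002,0,0,0,0,0,-1]]]}}

```text
time_s: 9.85
tool_pos: [488.8, -62.4, 53.9]
tcp_rot: [[0.99, 0.142, 0.007], [0.142, -0.99, -0.0], [0.007, 0.001, -1.0]]
contact_force: [6.7, 0.9, 4.2]
width: 42.7
```

```bash
python3 bp.py
```

```text
t 9.85 box xy [-4.533e+01 -4.000e-02] z 53.92 yaw 0.1429 zax [ 0.0067 -0.0001] Fbox [ 6.8 -0.1] 4.2 M [ 0.24 -1.3  -0.01] w 42.7
```

Request:
{"name": "jog_arm", "arguments": {"series": [[[-0.001,0,0,0,0,0,-1],[-0.002,0,0,0,0,0,-1],[-0.002,0,0,0,0,0,-1]]]}}

```text
time_s: 10.1
tool_pos: [488.6, -62.4, 54.1]
tcp_rot: [[0.99, 0.142, 0.01], [0.142, -0.99, 0.0], [0.01, 0.001, -1.0]]
contact_force: [8.6, 1.4, 3.4]
width: 42.9
```

```bash
python3 bp.py
```

```text
t 10.1 box xy [-4.557e+01 -2.000e-02] z 54.08 yaw 0.143 zax [0.01 0.  ] Fbox [8.7 0.1] 3.4 M [ 0.42 -1.71 -0.15] w 42.9
```

Request:
{"name": "jog_arm", "arguments": {"series": [[[0.0005,0,0.001,0,0,0,-1],[0.0005,0,0.001,0,0,0,-1],[0.0005,0,0.001,0,0,0,1],[0.0005,0,0.001,0,0,0,1],[0.0005,0,0,0,0,0,1],[0.0005,0,0,0,0,0,1],[0.0005,0,0,0,0,0,1]]]}}

```text
time_s: 10.68
tool_pos: [482.4, -62.9, 52.8]
tcp_rot: [[0.99, 0.142, -0.003], [0.142, -0.99, -0.0], [-0.003, -0.0, -1.0]]
contact_force: [-0.3, -0.1, -0.4]
width: 85.3
```

```bash
python3 bp.py; python3 mv.py plan 514 268 150 0.24; python3 sync.py; python3 mv.py plan 525 268 190 0.24
```

```text
t 10.6833 box xy [-51.8    0.35] z 52.79 yaw 0.1424 zax [-0.003 -0.   ] Fbox [-0.3 -0. ] -0.4 M [-0.01 -0.07  0.01] w 85.3
shift m [ 0.0494 -0.3231 -0.0944] rot [ 0.      0.     -0.0971] rows 8.2
cmd [511.2 -58.9  55.6] yaw 0.1429 tilt [ 0.  0. -1.]
t 10.6833 [482.38 -62.93  52.79] yaw 0.1424 F [-0.3 -0.1 -0.4] w 85.3 qv 0.008
shift m [ 0.0892 -0.3215 -0.1372] rot [ 0.      0.     -0.0976] rows 8.7
cmd [482.4 -62.9  52.8] yaw 0.1424 tilt [ 0.  0. -1.]
```

Request:
{"name": "jog_arm", "arguments": {"series": [[[0,0,-0.04,0,0,0,1],[0.01,-0.03,-0.08,0,0,0,1],[0.0892,-0.325,-0.137,0,0,-0.098,1],[0.0892,-0.325,-0.137,0,0,-0.098,1],[0.0892,-0.325,-0.137,0,0,-0.098,1],[0.0892,-0.325,-0.137,0,0,-0.098,1],[0.0892,-0.325,-0.137,0,0,-0.098,1],[0.0892,-0.325,-0.137,0,0,-0.098,1],[0.0892,-0.325,-0.137,0,0,-0.098,1],[0.0892,-0.325,-0.137,0,0,-0.098,1]]]}}

```text
time_s: 11.52
tool_pos: [525.4, 277.1, 190.8]
tcp_rot: [[0.97, 0.243, 0.0], [0.243, -0.97, 0.003], [0.001, -0.002, -1.0]]
contact_force: [-0.0, 1.2, 0.1]
width: 85.0
```

Request:
{"name": "jog_arm", "arguments": {"series": [[[0.001,0,0,0,0,0,1],[0.001,0,0,0,0,0,1],[0.001,0,0,0,0,0,1],[0.001,0,0,0,0,0,1]]]}}

```text
time_s: 11.85
tool_pos: [526.4, 269.1, 189.5]
tcp_rot: [[0.972, 0.236, -0.002], [0.236, -0.972, -0.002], [-0.003, 0.002, -1.0]]
contact_force: [-0.9, -0.2, 0.8]
width: 85.5
```

```bash
python3 sync.py; python3 wl.py off offset_bracket 514 268 0.24; python3 sync.py
```

```text
t 11.85 [526.38 269.14 189.51] yaw 0.2381 F [-0.9 -0.2  0.8] w 85.5 qv 0.008
pose [526.38 269.14 189.51] yaw 0.2381 [-0.002  -0.0024 -1.    ]
exp [318. 193.]
0.59 [295. 145. 348. 240.] 4425
0.0385 [5.15534e+02 2.66563e+02 2.18000e-01]
0.0404 [5.15770e+02 2.66424e+02 2.10000e-01]
0.0412 [5.15479e+02 2.66208e+02 2.23000e-01]
0.1487 [514.602 266.128   3.401]
11.95
t 11.95 [526.74 269.4  189.79] yaw 0.2378 F [-0.4 -0.7  0. ] w 85.6 qv 0.008
```

View pics/wo_off.png

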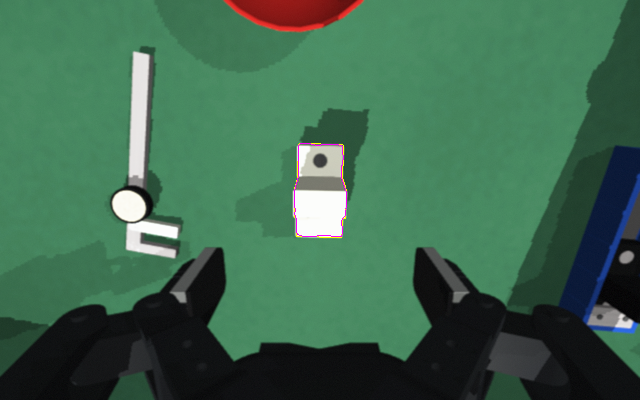

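```bash
python3 mv.py plan 515.6 265.7 47 0.22
```

```text
shift m [-0.0117  0.001   0.1428] rot [0.     0.     0.0178] rows 3.4
cmd [526.7 269.4 189.8] yaw 0.2378 tilt [ 0.  0. -1.]
```

Request:
{"name": "jog_arm", "arguments": {"series": [[[-0.0117,0.001,0.04,0,0,0.018,1],[-0.0117,0.001,0.08,0,0,0.018,1],[-0.0117,0.001,0.09,0,0,0.018,1],[-0.0117,0.001,0.09,0,0,0.018,1],[-0.0117,0.001,0.09,0,0,0.018,1]]]}}

```text
time_s: 12.37
tool_pos: [516.5, 267.4, 100.5]
tcp_rot: [[0.976, 0.22, -0.0], [0.22, -0.976, -0.0], [-0.0, 0.0, -1.0]]
contact_force: [-0.6, 0.4, 0.4]
width: 85.7
```

```bash
python3 sync.py; python3 wl.py off2 offset_bracket 515.5 266.5 0.22; python3 mv.py plan 515.6 265.7 47 0.22
```

```text
t 12.3667 [516.47 267.42 100.53] yaw 0.2216 F [-0.6  0.4  0.4] w 85.7 qv 0.035
pose [516.47 267.42 100.53] yaw 0.2216 [-2.e-04 -5.e-04 -1.e+00]
exp [321. 214.]
0.74 [281. 148. 364. 280.] 9119
0.0282 [5.15275e+02 2.66577e+02 2.22000e-01]
0.0284 [5.15411e+02 2.66556e+02 2.28000e-01]
0.0286 [5.15036e+02 2.66543e+02 2.22000e-01]
0.1713 [515.047 266.72    3.349]
12.4667
shift m [-0.0012  0.0015  0.0535] rot [0.     0.     0.0016] rows 1.3
cmd [516.5 267.4 100.5] yaw 0.2216 tilt [ 0.  0. -1.]
```

Request:
{"name": "jog_arm", "arguments": {"series": [[[-0.001,0.0015,0.03,0,0,-0.001,1],[-0.001,0.0015,0.054,0,0,-0.001,1],[-0.001,0.0015,0.054,0,0,-0.001,1],[-0.001,0.0015,0.054,0,0,-0.001,1]]]}}

```text
time_s: 12.8
tool_pos: [515.7, 266.5, 47.1]
tcp_rot: [[0.975, 0.222, 0.0], [0.222, -0.975, 0.0], [0.0, -0.0, -1.0]]
contact_force: [-0.4, 1.1, -0.8]
width: 85.2
```

```bash
python3 sync.py
```

```text
t 12.8 [515.72 266.51  47.1 ] yaw 0.2236 F [-0.4  1.1 -0.8] w 85.2 qv 0.031
```

Request:
{"name": "jog_arm", "arguments": {"series": [[[0,0,0,0,0,0,-1],[0,0,0,0,0,0,-1],[0,0,0,0,0,0,-1],[0,0,0,0,0,0,-1],[0,0,0,0,0,0,-1],[0,0,0,0,0,0,-1]]]}}

```text
time_s: 13.3
tool_pos: [516.2, 266.9, 47.9]
tcp_rot: [[0.975, 0.222, 0.002], [0.222, -0.975, 0.001], [0.002, -0.001, -1.0]]
contact_force: [0.0, 0.1, 6.5]
width: 43.3
```

```bash
python3 sync.py; python3 - <<'E'
import numpy as np
B=np.array([533.7,-55.9]);a=.143
def w(x,y=0):return B+x*np.array([np.cos(a),np.sin(a)])+y*np.array([-np.sin(a),np.cos(a)])
print(w(18),w(12.5+5))
E
```

```text
t 13.3 [516.21 266.87  47.91] yaw 0.2237 F [0.  0.1 6.5] w 43.3 qv 0.001
[551.51627241 -53.33476366] [551.02137595 -53.40602022]
```

```bash
python3 mv.py plan 550.6 -54.5 120 0.143
```

```text
shift m [-0.0378  0.321  -0.0721] rot [0.     0.     0.0807] rows 7.9
cmd [516.2 266.9  47.9] yaw 0.2237 tilt [ 0.  0. -1.]
```

Request:
{"name": "jog_arm", "arguments": {"series": [[[0,0,-0.03,0,0,0,-1],[0,0.005,-0.065,0,0,0.01,-1],[-0.01,0.035,-0.085,0,0,0.02,-1],[-0.038,0.322,-0.08,0,0,0.081,-1],[-0.038,0.322,-0.08,0,0,0.081,-1],[-0.038,0.322,-0.08,0,0,0.081,-1],[-0.038,0.322,-0.08,0,0,0.081,-1],[-0.038,0.322,-0.08,0,0,0.081,-1],[-0.038,0.322,-0.08,0,0,0.081,-1],[-0.038,0.322,-0.08,0,0,0.081,-1]]]}}

```text
time_s: 14.13
tool_pos: [549.3, -58.8, 126.6]
tcp_rot: [[0.99, 0.141, 0.0], [0.141, -0.99, -0.001], [-0.0, 0.001, -1.0]]
contact_force: [0.3, 0.0, -2.7]
width: 43.1
```

Request:
{"name": "jog_arm", "arguments": {"series": [[[0,0,0,0,0,0,-1],[0,0,0,0,0,0,-1],[0,0,0,0,0,0,-1],[0,0,0,0,0,0,-1]]]}}

```text
time_s: 14.47
tool_pos: [549.4, -54.2, 126.3]
tcp_rot: [[0.989, 0.145, -0.0], [0.145, -0.989, 0.001], [-0.0, -0.001, -1.0]]
contact_force: [0.5, 0.7, -3.0]
width: 43.2
```

```bash
python3 sync.py; python3 bp.py; python3 mv.py plan 550.6 -53.5 102 0.143
```

```text
t 14.4667 [549.37 -54.18 126.32] yaw 0.1452 F [ 0.5  0.7 -3. ] w 43.2 qv 0.017
t 14.4667 box xy [15.76 -0.53] z 126.32 yaw 0.1452 zax [-0.0005  0.0011] Fbox [0.6 0.6] -3.0 M [ 0.05 -0.04  0.01] w 43.2
shift m [ 0.0013 -0.0005  0.0243] rot [0.     0.     0.0022] rows 0.6
cmd [549.4 -54.2 126.3] yaw 0.1452 tilt [ 0.  0. -1.]
```

Request:
{"name": "jog_arm", "arguments": {"series": [[[0.0015,-0.0005,0.015,0,0,0.002,-1],[0.0015,-0.0005,0.028,0,0,0.002,-1],[0.0015,-0.0005,0.028,0,0,0.002,-1],[0.0015,-0.0005,0.028,0,0,0.002,-1],[0.0015,-0.0005,0.028,0,0,0.002,-1]]]}}

```text
time_s: 14.88
tool_pos: [551.3, -54.1, 98.7]
tcp_rot: [[0.99, 0.142, 0.0], [0.142, -0.99, 0.0], [0.0, -0.0, -1.0]]
contact_force: [0.6, -0.4, -2.6]
width: 43.2
```

```bash
python3 sync.py; python3 bp.py; python3 - <<'E'
from h import *
im=camera("wrist");cv2.imwrite("pics/w_b3.png",im)
hsv=cv2.cvtColor(im,cv2.COLOR_BGR2HSV); b=((hsv[...,0]>100)&(hsv[...,0]<125)&(hsv[...,1]>150)&(hsv[...,2]>60))
for r in range(5,260,15):
    x=np.flatnonzero(b[r,200:460])+200
    if len(x): print(r,x.min(),x.max(),"gaps",[ (int(x[i]),int(x[i+1])) for i in np.flatnonzero(np.diff(x)>4)])
E
```

```text
t 14.8833 [551.29 -54.08  98.68] yaw 0.1429 F [ 0.6 -0.4 -2.6] w 43.2 qv 0.009
t 14.8833 box xy [17.67 -0.7 ] z 98.68 yaw 0.1429 zax [0.0003 0.0003] Fbox [ 0.6 -0.5] -2.6 M [0.06 0.01 0.  ] w 43.2
95 268 369 gaps []
110 268 369 gaps [(287, 350)]
125 269 368 gaps [(287, 350)]
140 270 368 gaps [(287, 350)]
155 270 367 gaps [(288, 349)]
170 271 366 gaps [(276, 364)]
185 269 368 gaps [(277, 363)]
200 272 365 gaps [(277, 362)]
215 273 364 gaps [(278, 362)]
230 273 274 gaps []
```

View pics/w_b3.png

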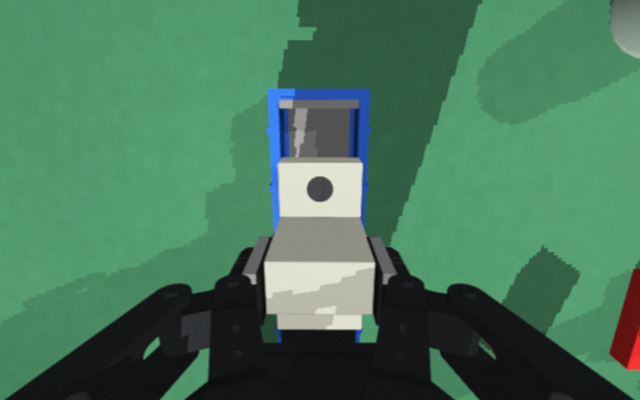

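Request:
{"name": "jog_arm", "arguments": {"series": [[[0,-0.0007,0.01,0,0,0,-1],[0,-0.0007,0.018,0,0,0,-1],[0,-0.0007,0.024,0,0,0,-1],[0,-0.0007,0.026,0,0,0,-1],[0,-0.0007,0.026,0,0,0,-1]]]}}

```text
time_s: 15.35
tool_pos: [550.3, -54.7, 71.3]
tcp_rot: [[0.99, 0.14, -0.002], [0.14, -0.99, 0.0], [-0.002, -0.0, -1.0]]
contact_force: [0.1, 0.1, -2.3]
width: 42.9
```

```bash
python3 sync.py; python3 bp.py
```

```text
t 15.35 [550.25 -54.65  71.27] yaw 0.1407 F [ 0.1  0.1 -2.3] w 42.9 qv 0.014
t 15.35 box xy [16.56 -1.12] z 71.27 yaw 0.1407 zax [-0.0021  0.0001] Fbox [0.1 0.1] -2.3 M [ 0.03 -0.01  0.01] w 42.9
```

Request:
{"name": "jog_arm", "arguments": {"series": [[[0,-0.001,0.006,0,0,0,-1],[0,-0.001,0.012,0,0,0,-1],[0,-0.001,0.0155,0,0,0,-1],[0,-0.001,0.0165,0,0,0,-1],[0,-0.001,0.0175,0,0,0,-1]]]}}

```text
time_s: 15.77
tool_pos: [550.7, -53.6, 54.4]
tcp_rot: [[0.99, 0.14, -0.0], [0.14, -0.99, -0.0], [-0.0, -0.0, -1.0]]
contact_force: [0.3, 0.0, -3.4]
width: 43.6
```

```bash
python3 sync.py; python3 bp.py
```

```text
t 15.7667 [550.69 -53.64  54.44] yaw 0.1409 F [ 0.3  0.  -3.4] w 43.6 qv 0.023
t 15.7667 box xy [17.14 -0.18] z 54.44 yaw 0.1409 zax [-0.0005 -0.    ] Fbox [ 0.3 -0. ] -3.4 M [ 0.02 -0.04 -0.02] w 43.6
```

Clear of everything; touch the floor, then slide up to the foot bracket.

Request:
{"name": "jog_arm", "arguments": {"series": [[[0,0,0.001,0,0,0,-1],[0,0,0.0015,0,0,0,-1],[0,0,0.0015,0,0,0,-1]]]}}

```text
time_s: 16.02
tool_pos: [550.8, -53.7, 54.0]
tcp_rot: [[0.99, 0.14, 0.0], [0.14, -0.99, 0.0], [0.0, -0.0, -1.0]]
contact_force: [-1.7, -0.4, 3.9]
width: 43.5
```

Request:
{"name": "jog_arm", "arguments": {"series": [[[-0.001,0,0,0,0,0,-1],[-0.002,0,0,0,0,0,-1],[-0.003,0,0,0,0,0,-1],[-0.003,0,0,0,0,0,-1]]]}}

```text
time_s: 16.35
tool_pos: [550.1, -53.9, 54.0]
tcp_rot: [[0.99, 0.14, 0.005], [0.14, -0.99, 0.0], [0.005, 0.001, -1.0]]
contact_force: [2.3, 1.4, 2.5]
width: 43.2
```

```bash
python3 bp.py
```

```text
t 16.35 box xy [16.5  -0.33] z 53.96 yaw 0.1407 zax [0.0047 0.0001] Fbox [2.5 1. ] 2.5 M [ 0.26 -0.6  -0.07] w 43.2
```

Request:
{"name": "jog_arm", "arguments": {"series": [[[-0.001,0,0,0,0,0,-1],[-0.002,0,0,0,0,0,-1],[-0.003,0,0,0,0,0,-1],[-0.003,0,0,0,0,0,-1]]]}}

```text
time_s: 16.68
tool_pos: [546.9, -54.5, 54.0]
tcp_rot: [[0.99, 0.141, 0.004], [0.141, -0.99, -0.0], [0.004, 0.001, -1.0]]
contact_force: [4.9, 0.9, 6.0]
width: 43.0
```

```bash
python3 bp.py
```

```text
t 16.6833 box xy [13.31 -0.54] z 53.95 yaw 0.1411 zax [ 0.0044 -0.0002] Fbox [4.9 0.2] 6.0 M [ 0.34 -1.14 -0.05] w 43.0
```

Sliding; expected contact at about 12.4.

Request:
{"name": "jog_arm", "arguments": {"series": [[[-0.001,0,0,0,0,0,-1],[-0.002,0,0,0,0,0,-1],[-0.003,0,0,0,0,0,-1],[-0.003,0,0,0,0,0,-1]]]}}

```text
time_s: 17.02
tool_pos: [546.6, -54.5, 54.0]
tcp_rot: [[0.99, 0.142, 0.01], [0.142, -0.99, -0.0], [0.009, 0.002, -1.0]]
contact_force: [8.5, 0.1, 0.9]
width: 43.0
```

```bash
python3 bp.py
```

```text
t 17.0167 box xy [12.99 -0.47] z 54.05 yaw 0.1423 zax [ 0.0096 -0.0001] Fbox [ 8.4 -1.1] 0.9 M [ 0.4  -1.96  0.06] w 43.0
```

Request:
{"name": "jog_arm", "arguments": {"series": [[[-0.001,0,0,0,0,0,-1],[-0.002,0,0,0,0,0,-1],[-0.002,0,0,0,0,0,-1]]]}}

```text
time_s: 17.27
tool_pos: [546.4, -54.6, 54.1]
tcp_rot: [[0.99, 0.142, 0.013], [0.142, -0.99, -0.0], [0.013, 0.002, -1.0]]
contact_force: [10.3, 1.8, -1.0]
width: 43.2
```

```bash
python3 bp.py
```

```text
t 17.2667 box xy [12.76 -0.47] z 54.12 yaw 0.1426 zax [ 0.0131 -0.0001] Fbox [10.5  0.3] -1.0 M [ 0.41 -2.51  0.08] w 43.2
```

Request:
{"name": "jog_arm", "arguments": {"series": [[[-0.001,0,0.001,0,0,0,-1],[-0.002,0,0.002,0,0,0,-1],[-0.003,0,0.003,0,0,0,-1],[-0.003,0,0.003,0,0,0,-1]]]}}

```text
time_s: 17.6
tool_pos: [546.3, -54.6, 54.0]
tcp_rot: [[0.99, 0.142, 0.019], [0.142, -0.99, 0.0], [0.019, 0.002, -1.0]]
contact_force: [9.3, 1.8, 20.0]
width: 43.4
```

```bash
python3 bp.py
```

```text
t 17.6 box xy [12.7  -0.51] z 53.96 yaw 0.1427 zax [0.0186 0.0005] Fbox [9.4 0.5] 20.0 M [ 0.93 -2.04  0.1 ] w 43.4
```

Request:
{"name": "jog_arm", "arguments": {"series": [[[0.002,0,-0.001,0,0,0,-1],[0.002,0,-0.002,0,0,0,-1],[0.002,0,-0.002,0,0,0,1],[0.002,0,-0.002,0,0,0,1],[0.002,0,-0.002,0,0,0,1],[0.002,0,-0.002,0,0,0,1],[0.002,0,-0.002,0,0,0,1]]]}}

```text
time_s: 18.18
tool_pos: [536.9, -55.6, 51.6]
tcp_rot: [[0.99, 0.14, -0.004], [0.14, -0.99, -0.0], [-0.004, -0.0, -1.0]]
contact_force: [1.0, -0.1, 0.3]
width: 85.2
```

```bash
python3 sync.py; python3 bp.py; python3 mv.py plan 530 -56 200 0.143
```

```text
t 18.1833 [536.87 -55.59  51.57] yaw 0.1404 F [ 1.  -0.1  0.3] w 85.2 qv 0.011
t 18.1833 box xy [ 3.18 -0.15] z 51.57 yaw 0.1404 zax [-0.0038 -0.0001] Fbox [ 1.  -0.3] 0.3 M [-0.    0.   -0.01] w 85.2
shift m [-0.0069 -0.0006 -0.1484] rot [ 0.      0.     -0.0026] rows 3.6
cmd [536.9 -55.6  51.6] yaw 0.1404 tilt [ 0.  0. -1.]
```

Request:
{"name": "jog_arm", "arguments": {"series": [[[0,0,-0.04,0,0,0,1],[0,0,-0.08,0,0,0,1],[0,0,-0.12,0,0,0,1],[0,0,-0.149,0,0,0,1],[0,0,-0.149,0,0,0,1],[0,0,-0.149,0,0,0,1],[0,0,-0.149,0,0,0,1]]]}}

```text
time_s: 18.77
tool_pos: [537.7, -55.3, 200.6]
tcp_rot: [[0.99, 0.14, -0.002], [0.14, -0.99, 0.0], [-0.002, -0.0, -1.0]]
contact_force: [-0.4, 0.8, 0.1]
width: 85.7
```

```bash
python3 sync.py; cat > ov.py <<'E'
import sys; from h import *
tag=sys.argv[1]; a=.1430; B=(533.7,-55.9)
M["b2"]=M["box"]; s=observe(); im=camera("wrist"); c=wcam(s)
np.savez(f"w_{tag}.npz",im=im,pos=s["tool_pos"],rot=s["tcp_rot"])
def loc(u,z):
    q=unproj(c,[u],z)[0]-[*B,0]; return (q[0]*np.cos(a)+q[1]*np.sin(a)).round(2),(-q[0]*np.sin(a)+q[1]*np.cos(a)).round(2)
cv2.imwrite(f"pics/w_{tag}.png",im); cv2.imwrite(f"pics/w_{tag}z.png",cv2.resize(im[80:300,230:410],None,fx=2.7,fy=2.7,interpolation=cv2.INTER_CUBIC))
E
python3 ov.py b4
```

```text
t 18.7667 [537.7  -55.3  200.59] yaw 0.1408 F [-0.4  0.8  0.1] w 85.7 qv 0.027
```

View pics/w_b4z.png

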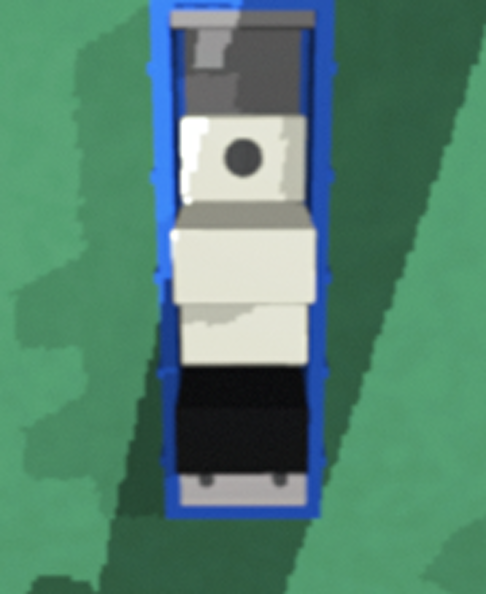

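```bash
python3 - <<'E'
from h import *
d=np.load("w_b4.npz"); im=d["im"];c=wcam(dict(tcp_rot=d["rot"],tool_pos=d["pos"])); a=.143;B=(533.7,-55.9)
g=cv2.cvtColor(im,cv2.COLOR_BGR2GRAY)
def loc(u,z):
    q=unproj(c,[u],z)[0]-[*B,0]; return float(round(q[0]*np.cos(a)+q[1]*np.sin(a),2)),float(round(-q[0]*np.sin(a)+q[1]*np.cos(a),2))
print([(r,int(g[r,328:336].mean())) for r in range(76,130)])
print([(r,int(g[r,312:330].mean())) for r in range(185,270)])
for u,z,n in [((320,122.6),24,"white foot end"),((320,89.6),36,"plate"),((320,192),46,"arm tip"),((320,215),74,"?")]: print(n,loc(u,z))
E
```

```text
[(76, 79), (77, 80), (78, 80), (79, 80), (80, 80), (81, 79), (82, 80), (83, 89), (84, 102), (85, 106), (86, 107), (87, 106), (88, 103), (89, 88), (90, 68), (91, 77), (92, 84), (93, 85), (94, 85), (95, 85), (96, 85), (97, 85), (98, 85), (99, 85), (100, 84), (101, 84), (102, 85), (103, 84), (104, 85), (105, 84), (106, 84), (107, 83), (108, 84), (109, 84), (110, 84), (111, 83), (112, 83), (113, 84), (114, 84), (115, 83), (116, 84), (117, 83), (118, 83), (119, 83), (120, 82), (121, 86), (122, 123), (123, 185), (124, 216), (125, 220), (126, 221), (127, 220), (128, 220), (129, 217)]
[(185, 225), (186, 224), (187, 224), (188, 224), (189, 224), (190, 225), (191, 221), (192, 194), (193, 192), (194, 199), (195, 202), (196, 208), (197, 212), (198, 214), (199, 219), (200, 224), (201, 225), (202, 225), (203, 224), (204, 224), (205, 224), (206, 224), (207, 224), (208, 224), (209, 224), (210, 224), (211, 224), (212, 225), (213, 218), (214, 163), (215, 76), (216, 21), (217, 11), (218, 12), (219, 13), (220, 13), (221, 13), (222, 13), (223, 13), (224, 13), (225, 13), (226, 13), (227, 13), (228, 13), (229, 12), (230, 13), (231, 17), (232, 19), (233, 19), (234, 20), (235, 20), (236, 19), (237, 19), (238, 19), (239, 19), (240, 19), (241, 19), (242, 20), (243, 19), (244, 19), (245, 19), (246, 19), (247, 19), (248, 19), (249, 19), (250, 19), (251, 19), (252, 18), (253, 17), (254, 26), (255, 79), (256, 149), (257, 170), (258, 170), (259, 168), (260, 168), (261, 167), (262, 166), (263, 167), (264, 170), (265, 173), (266, 163), (267, 114), (268, 77), (269, 72)]
white foot end (55.67, -0.08)
plate (84.82, -0.07)
arm tip (-6.06, 0.02)
? (-18.62, 0.1)
```

```bash
python3 - <<'E'
from h import *
d=np.load("w_b4.npz"); c=wcam(dict(tcp_rot=d["rot"],tool_pos=d["pos"])); a=.143;B=(533.7,-55.9)
def loc(u,z):
    q=unproj(c,[u],z)[0]-[*B,0]; return float(round(q[0]*np.cos(a)+q[1]*np.sin(a),2)),float(round(-q[0]*np.sin(a)+q[1]*np.cos(a),2))
for v,z,n,o in [(122.4,24,"white foot end",42),(214.4,46,"arm tip",-42),(192,74,"col -12",-12),(230.7,74,"web+12",12),(254.7,74,"web -12",-12),(89.3,36,"plate",84.25),(82.9,36,"plate back/wall",90.25),(267,34,"box inner -x",-90.25)]: 
    x=loc((320,v),z)[0]; print(n,x,"origin",round(x-o,2))
E
```

```text
white foot end 55.85 origin 13.85
arm tip -28.18 origin 13.82
col -12 1.88 origin 13.88
web+12 -33.12 origin -45.12
web -12 -56.14 origin -44.14
plate 85.07 origin 0.82
plate back/wall 90.39 origin 0.14
box inner -x -90.61 origin -0.36
```

```bash
python3 sync.py; python3 - <<'E'
import numpy as np
a=.143;print(np.array([533.7,-55.9])+13.5*np.array([np.cos(a),np.sin(a)]))
E
python3 mv.py plan 547.1 -54.2 50 0.1425
```

```text
t 18.8167 [537.36 -55.24 199.92] yaw 0.1409 F [-0.4  0.1 -0.8] w 85.1 qv 0.016
[547.06220431 -53.97607274]
shift m [0.0098 0.0003 0.1499] rot [ 0.      0.     -0.0016] rows 3.6
cmd [537.4 -55.2 199.9] yaw 0.1409 tilt [ 0.  0. -1.]
```

Request:
{"name": "jog_arm", "arguments": {"series": [[[0.01,0,0.04,0,0,-0.0015,1],[0.01,0,0.08,0,0,-0.0015,1],[0.01,0,0.115,0,0,-0.0015,1],[0.01,0,0.14,0,0,-0.0015,1],[0.01,0,0.149,0,0,-0.0015,1],[0.01,0,0.149,0,0,-0.0015,1],[0.01,0,0.149,0,0,-0.0015,1]]]}}

```text
time_s: 19.4
tool_pos: [548.3, -54.0, 51.7]
tcp_rot: [[0.99, 0.142, -0.002], [0.142, -0.99, -0.0], [-0.002, -0.0, -1.0]]
contact_force: [0.1, 0.4, 0.3]
width: 85.5
```

```bash
python3 sync.py; python3 bp.py
```

```text
t 19.4 [548.28 -54.    51.67] yaw 0.1422 F [0.1 0.4 0.3] w 85.5 qv 0.043
t 19.4 box xy [14.7 -0.2] z 51.67 yaw 0.1422 zax [-0.002 -0.   ] Fbox [0.2 0.4] 0.3 M [ 0.01 -0.    0.05] w 85.5
```

Request:
{"name": "jog_arm", "arguments": {"series": [[[0,0,0,0,0,0,-1],[0,0,0,0,0,0,-1],[0,0,0,0,0,0,-1],[0,0,0,0,0,0,-1],[0,0,0,0,0,0,-1],[0,0,0,0,0,0,-1]]]}}

```text
time_s: 19.9
tool_pos: [549.8, -54.0, 53.9]
tcp_rot: [[0.99, 0.142, 0.003], [0.142, -0.99, -0.0], [0.002, 0.0, -1.0]]
contact_force: [-0.9, -0.8, 5.7]
width: 42.8
```

```bash
python3 bp.py
```

```text
t 19.9 box xy [16.21 -0.45] z 53.86 yaw 0.1422 zax [ 0.0025 -0.0001] Fbox [-1.  -0.6] 5.7 M [ 0.14  0.13 -0.02] w 42.8
```

Request:
{"name": "jog_arm", "arguments": {"series": [[[-0.002,0,0.0005,0,-0.005,0,-1],[-0.004,0,0.0005,0,-0.01,0,-1],[-0.006,0,0.0005,0,-0.015,0,-1],[-0.008,0,0.001,0,-0.02,0,-1],[-0.008,0,0.001,0,-0.02,0,-1]]]}}

```text
time_s: 20.32
tool_pos: [548.9, -54.2, 53.9]
tcp_rot: [[0.99, 0.142, -0.003], [0.142, -0.99, -0.002], [-0.004, 0.002, -1.0]]
contact_force: [6.8, 1.4, 6.6]
width: 42.9
```

```bash
python3 bp.py
```

```text
t 20.3167 box xy [15.34 -0.47] z 53.88 yaw 0.1425 zax [-0.0033 -0.0024] Fbox [6.9 0.5] 6.6 M [ 0.66 -1.74 -0.09] w 42.9
```

Request:
{"name": "jog_arm", "arguments": {"series": [[[-0.002,0,0.0005,0,-0.003,0,-1],[-0.004,0,0.001,0,-0.006,0,-1],[-0.006,0,0.001,0,-0.01,0,-1],[-0.006,0,0.001,0,-0.01,0,-1]]]}}

```text
time_s: 20.65
tool_pos: [548.8, -54.2, 53.9]
tcp_rot: [[0.99, 0.143, -0.002], [0.143, -0.99, -0.003], [-0.002, 0.003, -1.0]]
contact_force: [13.2, 3.6, 4.0]
width: 43.1
```

```bash
python3 bp.py
```

```text
t 20.65 box xy [15.15 -0.47] z 53.9 yaw 0.1433 zax [-0.0017 -0.0034] Fbox [13.5  1.6] 4.0 M [ 0.99 -3.1  -0.13] w 43.1
```

Request:
{"name": "jog_arm", "arguments": {"series": [[[0.004,0,-0.0005,0,0.01,0,-1],[0.008,0,-0.001,0,0.02,0,-1],[0.008,0,-0.001,0,0.02,0,1],[0.008,0,-0.001,0,0.025,0,1],[0.008,0,-0.001,0,0.025,0,1],[0.008,0,-0.001,0,0.025,0,1],[0.008,0,-0.03,0,0.025,0,1],[0.008,0,-0.07,0,0.025,0,1],[0.008,0,-0.11,0,0.025,0,1],[0.008,0,-0.148,0,0.025,0,1]]]}}

```text
time_s: 21.48
tool_pos: [546.0, -54.2, 199.1]
tcp_rot: [[0.99, 0.142, -0.008], [0.142, -0.99, -0.001], [-0.008, -0.0, -1.0]]
contact_force: [1.1, 0.4, -0.9]
width: 85.2
```

Request:
{"name": "jog_arm", "arguments": {"series": [[[0,0,0,0,0,0,1],[0,0,0,0,0,0,1],[0,0,0,0,0,0,1]]]}}

```text
time_s: 21.73
tool_pos: [546.1, -54.1, 197.5]
tcp_rot: [[0.99, 0.142, -0.007], [0.142, -0.99, -0.001], [-0.007, -0.0, -1.0]]
contact_force: [0.3, -0.7, 0.5]
width: 85.3
```

```bash
python3 sync.py; python3 ov.py b5;  python3 - <<'E'
from h import *
s=observe();print(s["tcp_rot"])
d=np.load("w_b5.npz"); im=d["im"]; g=cv2.cvtColor(im,cv2.COLOR_BGR2GRAY).astype(int)
print([(r,int(g[r,328:336].mean())) for r in range(76,150)])
print([(r,int(g[r,312:330].mean())) for r in range(190,290)])
E
```

```text
t 21.7333 [546.12 -54.11 197.54] yaw 0.1423 F [ 0.3 -0.7  0.5] w 85.3 qv 0.029
[[ 9.89847573e-01  1.41885679e-01 -8.38075439e-03]
 [ 1.41885437e-01 -9.89882887e-01 -6.26529325e-04]
 [-8.38486089e-03 -5.68938464e-04 -9.99964685e-01]]
[(76, 75), (77, 76), (78, 76), (79, 76), (80, 75), (81, 76), (82, 76), (83, 77), (84, 77), (85, 79), (86, 80), (87, 79), (88, 79), (89, 79), (90, 79), (91, 78), (92, 85), (93, 101), (94, 106), (95, 106), (96, 105), (97, 105), (98, 102), (99, 91), (100, 85), (101, 84), (102, 84), (103, 83), (104, 84), (105, 83), (106, 83), (107, 84), (108, 83), (109, 84), (110, 83), (111, 84), (112, 83), (113, 83), (114, 84), (115, 83), (116, 83), (117, 84), (118, 83), (119, 84), (120, 84), (121, 83), (122, 83), (123, 83), (124, 82), (125, 81), (126, 82), (127, 82), (128, 82), (129, 81), (130, 88), (131, 111), (132, 150), (133, 206), (134, 221), (135, 220), (136, 220), (137, 219), (138, 216), (139, 217), (140, 224), (141, 226), (142, 226), (143, 225), (144, 224), (145, 224), (146, 224), (147, 223), (148, 222), (149, 221)]
[(190, 225), (191, 225), (192, 225), (193, 225), (1
[... 395 characters left out ...]
7, 12), (228, 13), (229, 13), (230, 13), (231, 13), (232, 13), (233, 12), (234, 13), (235, 13), (236, 13), (237, 12), (238, 13), (239, 13), (240, 14), (241, 18), (242, 19), (243, 20), (244, 19), (245, 19), (246, 19), (247, 19), (248, 19), (249, 19), (250, 19), (251, 19), (252, 19), (253, 19), (254, 19), (255, 19), (256, 19), (257, 19), (258, 19), (259, 19), (260, 19), (261, 19), (262, 18), (263, 18), (264, 51), (265, 119), (266, 160), (267, 168), (268, 168), (269, 167), (270, 166), (271, 167), (272, 171), (273, 170), (274, 148), (275, 102), (276, 75), (277, 72), (278, 73), (279, 75), (280, 78), (281, 77), (282, 76), (283, 76), (284, 76), (285, 75), (286, 75), (287, 76), (288, 76), (289, 76)]
```

View pics/w_b5z.png

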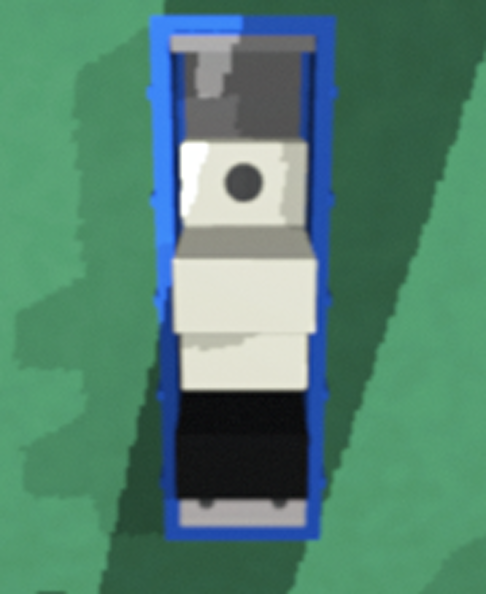

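```bash
cat > e.py <<'E'
from h import *
import sys
def run(f,L):
    d=np.load(f); c=wcam(dict(tcp_rot=d["rot"],tool_pos=d["pos"])); a=.143;B=(533.7,-55.9)
    for v,z,n,o in L:
        q=unproj(c,[(320,v)],z)[0]-[*B,0]; x=q[0]*np.cos(a)+q[1]*np.sin(a); print(n,round(x,2),"->",round(x-o,2))
E
python3 - <<'E'
from e import *
run("w_b5.npz",[(132,24,"white foot end",42),(223.9,46,"arm tip",-42),(202.8,74,"col -12",-12),(240.6,74,"web+12",12),(264.6,74,"web -12",-12),(98.8,36,"plate",84.25),(92.4,36,"plate back/wall",90.25),(274.9,34,"box inner -x",-90.25)])
E
```

```text
white foot end 54.95 -> 12.95
arm tip -28.9 -> 13.1
col -12 1.26 -> 13.26
web+12 -33.25 -> -45.25
web -12 -56.52 -> -44.52
plate 84.8 -> 0.55
plate back/wall 90.15 -> -0.1
box inner -x -90.59 -> -0.34
```

```bash
python3 mv.py plan 462 -242.6 190 -0.41
```

```text
shift m [-0.11    0.1747  0.0075] rot [0.     0.     0.5523] rows 5.0
cmd [546.1 -54.1 197.5] yaw 0.1423 tilt [ 0.  0. -1.]
```

Request:
{"name": "jog_arm", "arguments": {"series": [[[-0.11,0.176,0.007,0,0.008,0.553,1],[-0.11,0.176,0.007,0,0.008,0.553,1],[-0.11,0.176,0.007,0,0.008,0.553,1],[-0.11,0.176,0.007,0,0.008,0.553,1],[-0.11,0.176,0.007,0,0.008,0.553,1],[-0.11,0.176,0.007,0,0.008,0.553,1],[-0.11,0.176,0.007,0,0.008,0.553,1],[-0.11,0.176,0.007,0,0.008,0.553,1],[-0.11,0.176,0.007,0,0.008,0.553,1]]]}}

```text
time_s: 22.53
tool_pos: [463.5, -242.1, 190.5]
tcp_rot: [[0.918, -0.397, 0.001], [-0.397, -0.918, -0.0], [0.001, -0.0, -1.0]]
contact_force: [0.2, -0.2, 0.8]
width: 85.4
```

```bash
python3 sync.py; python3 wl.py hook hook_block 449 -237 -0.41; python3 sync.py
```

```text
t 22.5333 [ 463.5  -242.1   190.54] yaw -0.4078 F [ 0.2 -0.2  0.8] w 85.4 qv 0.012
pose [ 463.5  -242.1   190.54] yaw -0.4078 [ 9.e-04 -1.e-04 -1.e+00]
exp [321. 196.]
0.87 [296. 174. 351. 235.] 3121
0.0377 [ 449.652 -237.633   -0.453]
0.0394 [ 4.49667e+02 -2.37413e+02 -4.45000e-01]
0.0424 [ 450.258 -237.666   -0.464]
0.1755 [ 436.937 -231.678    2.714]
22.6333
t 22.6333 [ 463.94 -242.06  191.02] yaw -0.4071 F [ 0.4 -0.  -0.2] w 85.6 qv 0.006
```

View pics/wo_hook.png

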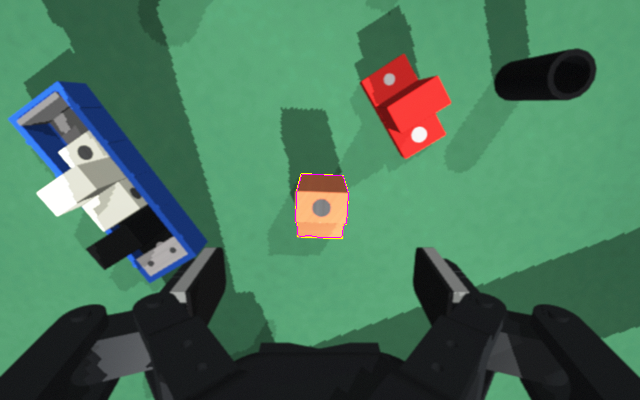

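```bash
python3 mv.py plan 449.6 -238.3 100 -0.45
```

```text
shift m [-0.0147  0.0022  0.091 ] rot [0.     0.     0.0429] rows 2.2
cmd [ 463.9 -242.1  191. ] yaw -0.4071 tilt [ 0.  0. -1.]
```

Request:
{"name": "jog_arm", "arguments": {"series": [[[-0.0147,0.002,0.04,0,0,0.043,1],[-0.0147,0.002,0.08,0,0,0.043,1],[-0.0147,0.002,0.091,0,0,0.043,1],[-0.0147,0.002,0.091,0,0,0.043,1],[-0.0147,0.002,0.091,0,0,0.043,1]]]}}

```text
time_s: 23.05
tool_pos: [450.1, -239.7, 100.8]
tcp_rot: [[0.899, -0.437, 0.003], [-0.437, -0.899, -0.001], [0.003, 0.0, -1.0]]
contact_force: [0.7, -0.7, 0.5]
width: 85.7
```

```bash
python3 sync.py; python3 wl.py hook2 hook_block 449.6 -237.5 -0.45; python3 sync.py;python3 mv.py plan 449.6 -238.3 47 -0.45
```

```text
t 23.05 [ 450.08 -239.71  100.76] yaw -0.4523 F [ 0.7 -0.7  0.5] w 85.7 qv 0.036
pose [ 450.08 -239.71  100.76] yaw -0.4523 [ 0.0026 -0.0014 -1.    ]
exp [317. 213.]
0.73 [278. 182. 357. 271.] 6662
0.0261 [ 4.49660e+02 -2.37582e+02 -4.34000e-01]
0.0262 [ 4.49717e+02 -2.37739e+02 -4.39000e-01]
0.0276 [ 4.49473e+02 -2.37571e+02 -4.42000e-01]
0.2015 [ 440.698 -233.322    2.701]
23.15
t 23.15 [ 451.05 -240.64  102.19] yaw -0.4531 F [-0.1  0.1  0.4] w 85.1 qv 0.013
shift m [-0.0023 -0.0015  0.0552] rot [ 0.      0.     -0.0031] rows 1.3
cmd [ 451.1 -240.6  102.2] yaw -0.4531 tilt [ 0.  0. -1.]
```

View pics/wo_hook2.png

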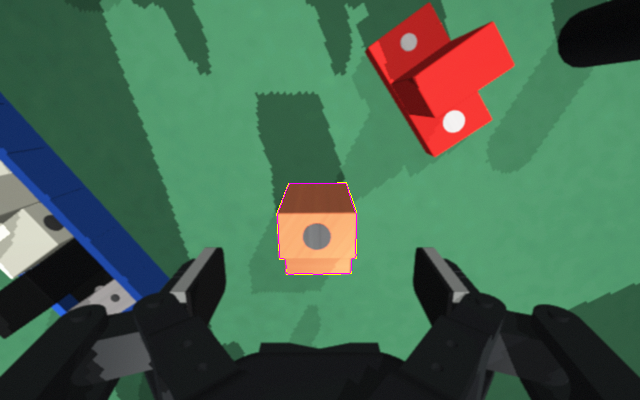

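Request:
{"name": "jog_arm", "arguments": {"series": [[[-0.002,-0.0015,0.03,0,-0.002,-0.015,1],[-0.002,-0.0015,0.055,0,-0.002,-0.015,1],[-0.002,-0.0015,0.055,0,-0.002,-0.015,1],[-0.002,-0.0015,0.055,0,-0.002,-0.015,1]]]}}

```text
time_s: 23.48
tool_pos: [448.9, -238.2, 46.4]
tcp_rot: [[0.905, -0.425, 0.002], [-0.425, -0.905, -0.001], [0.002, 0.0, -1.0]]
contact_force: [-0.5, 0.4, 0.1]
width: 85.3
```

```bash
python3 sync.py;python3 mv.py plan 449.6 -238.3 47 -0.438
```

```text
t 23.4833 [ 448.9  -238.2    46.38] yaw -0.4387 F [-0.5  0.4  0.1] w 85.3 qv 0.03
shift m [ 0.0007 -0.0002 -0.0006] rot [ 0.      0.     -0.0007] rows 0.0
cmd [ 448.9 -238.2   46.4] yaw -0.4387 tilt [ 0.  0. -1.]
```

Request:
{"name": "jog_arm", "arguments": {"series": [[[0,0,0,0,0,0,-1],[0,0,0,0,0,0,-1],[0,0,0,0,0,0,-1],[0,0,0,0,0,0,-1],[0,0,0,0,0,0,-1],[0,0,0,0,0,0,-1]]]}}

```text
time_s: 23.98
tool_pos: [449.2, -238.3, 47.1]
tcp_rot: [[0.905, -0.425, 0.003], [-0.425, -0.905, -0.002], [0.004, 0.0, -1.0]]
contact_force: [-0.5, -0.5, 8.2]
width: 43.2
```

```bash
python3 sync.py; python3 - <<'E'
import numpy as np
a=.143
for x in (68,69,70): print(np.array([533.7,-55.9])+x*np.array([np.cos(a),np.sin(a)]))
E
python3 mv.py plan 601.5 -46 140 0.143
```

```text
t 23.9833 [ 449.17 -238.31   47.09] yaw -0.4385 F [-0.5 -0.5  8.2] w 43.2 qv 0.002
[601.00591798 -46.20910714]
[601.9957109  -46.06659401]
[602.98550381 -45.92408088]
shift m [ 0.0563 -0.2388 -0.0929] rot [ 0.      0.     -0.5815] rows 6.3
cmd [ 449.2 -238.3   47.1] yaw -0.4385 tilt [ 0.  0. -1.]
```

Request:
{"name": "jog_arm", "arguments": {"series": [[[0,0,-0.035,0,0,0,-1],[0,-0.005,-0.07,0,0,-0.05,-1],[0.01,-0.03,-0.095,0,0,-0.15,-1],[0.056,-0.24,-0.093,0,0,-0.581,-1],[0.056,-0.24,-0.093,0,0,-0.581,-1],[0.056,-0.24,-0.093,0,0,-0.581,-1],[0.056,-0.24,-0.093,0,0,-0.581,-1],[0.056,-0.24,-0.093,0,0,-0.581,-1],[0.056,-0.24,-0.093,0,0,-0.581,-1],[0.056,-0.24,-0.093,0,0,-0.581,-1]]]}}

```text
time_s: 24.82
tool_pos: [603.4, -38.7, 138.8]
tcp_rot: [[0.989, 0.15, 0.004], [0.15, -0.989, 0.002], [0.004, -0.001, -1.0]]
contact_force: [-0.4, -0.2, -1.9]
width: 43.5
```

Request:
{"name": "jog_arm", "arguments": {"series": [[[0,0,0,0,0,0,-1],[0,0,0,0,0,0,-1],[0,0,0,0,0,0,-1],[0,0,0,0,0,0,-1]]]}}

```text
time_s: 25.15
tool_pos: [599.8, -46.2, 138.6]
tcp_rot: [[0.99, 0.139, 0.0], [0.139, -0.99, -0.002], [-0.0, 0.002, -1.0]]
contact_force: [0.0, -0.5, -3.1]
width: 43.1
```

```bash
python3 sync.py; python3 bp.py; python3 mv.py plan 602 -46 100 0.143
```

```text
t 25.15 [599.8  -46.16 138.59] yaw 0.1397 F [ 0.  -0.5 -3.1] w 43.1 qv 0.007
t 25.15 box xy [66.81  0.22] z 138.59 yaw 0.1397 zax [ 0.0001 -0.0017] Fbox [-0.1 -0.5] -3.1 M [ 0.01 -0.02  0.  ] w 43.1
shift m [0.0022 0.0001 0.0386] rot [ 0.      0.     -0.0033] rows 0.9
cmd [599.8 -46.2 138.6] yaw 0.1397 tilt [ 0.  0. -1.]
```

Request:
{"name": "jog_arm", "arguments": {"series": [[[0.0028,0,0.015,0,0,-0.003,-1],[0.0028,0,0.029,0,0,-0.003,-1],[0.0028,0,0.029,0,0,-0.003,-1],[0.0028,0,0.029,0,0,-0.003,-1],[0.0028,0,0.029,0,0,-0.003,-1]]]}}

```text
time_s: 25.57
tool_pos: [603.7, -44.7, 110.1]
tcp_rot: [[0.99, 0.144, 0.001], [0.144, -0.99, -0.001], [0.001, 0.001, -1.0]]
contact_force: [-0.3, 0.2, -2.0]
width: 43.2
```

```bash
python3 sync.py; python3 bp.py; python3 ov.py b6
```

```text
t 25.5667 [603.68 -44.68 110.06] yaw 0.1443 F [-0.3  0.2 -2. ] w 43.2 qv 0.012
t 25.5667 box xy [70.87  1.13] z 110.06 yaw 0.1443 zax [ 0.0014 -0.0011] Fbox [-0.3  0.2] -2.0 M [-0.1  -0.03  0.03] w 43.2
```

View pics/w_b6.png

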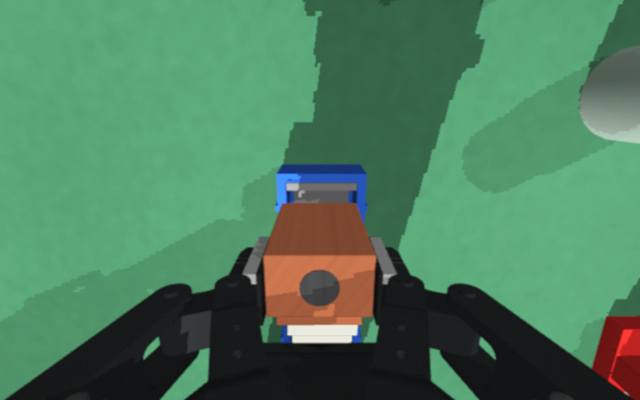

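```bash
python3 - <<'E'
from e import *
d=np.load("w_b6.npz"); im=d["im"]; g=cv2.cvtColor(im,cv2.COLOR_BGR2GRAY).astype(int)
print([(r,int(g[r,330:345].mean())) for r in range(160,212)])
run("w_b6.npz",[(204,63,"leg+14 bottom",14),(255,131,"leg +14 top",14)])
E
```

```text
[(160, 85), (161, 85), (162, 86), (163, 82), (164, 66), (165, 52), (166, 49), (167, 49), (168, 49), (169, 49), (170, 49), (171, 49), (172, 50), (173, 60), (174, 77), (175, 82), (176, 82), (177, 82), (178, 82), (179, 82), (180, 82), (181, 80), (182, 81), (183, 95), (184, 106), (185, 110), (186, 110), (187, 109), (188, 109), (189, 108), (190, 100), (191, 90), (192, 87), (193, 86), (194, 87), (195, 87), (196, 87), (197, 86), (198, 87), (199, 87), (200, 87), (201, 87), (202, 87), (203, 85), (204, 83), (205, 83), (206, 83), (207, 83), (208, 83), (209, 83), (210, 83), (211, 83)]
leg+14 bottom 84.07 -> 70.07
leg +14 top 85.52 -> 71.52
```

```bash
python3 - <<'E'
from e import *
run("w_b6.npz",[(203.3,63,"leg+14 bottom",14),(190.8,36,"plate",84.25),(182.7,36,"back",90.25)])
E
```

```text
leg+14 bottom 84.5 -> 70.5
plate 84.65 -> 0.4
back 90.22 -> -0.03
```

Request:
{"name": "jog_arm", "arguments": {"series": [[[-0.0008,0.0012,0.01,0,0,0.001,-1],[-0.0008,0.0012,0.018,0,0,0.001,-1],[-0.0008,0.0012,0.022,0,0,0.001,-1],[-0.0008,0.0012,0.022,0,0,0.001,-1],[-0.0008,0.0012,0.022,0,0,0.001,-1]]]}}

```text
time_s: 26.03
tool_pos: [602.6, -45.2, 87.0]
tcp_rot: [[0.99, 0.144, -0.0], [0.144, -0.99, -0.001], [-0.0, 0.001, -1.0]]
contact_force: [0.2, 0.1, -3.4]
width: 42.9
```

```bash
python3 sync.py; python3 bp.py; python3 bp.py
```

```text
t 26.0333 [602.64 -45.25  86.98] yaw 0.1444 F [ 0.2  0.1 -3.4] w 42.9 qv 0.011
t 26.0333 box xy [69.75  0.72] z 86.98 yaw 0.1444 zax [-0.0002 -0.0008] Fbox [0.2 0.1] -3.4 M [-0.02 -0.06 -0.06] w 42.9
t 26.0333 box xy [69.75  0.72] z 86.98 yaw 0.1444 zax [-0.0002 -0.0008] Fbox [0.2 0.1] -3.4 M [-0.02 -0.06 -0.06] w 42.9
```

Request:
{"name": "jog_arm", "arguments": {"series": [[[0.0006,0.0006,0.003,0,0,0.001,-1],[0.0006,0.0006,0.006,0,0,0.001,-1],[0.0006,0.0006,0.009,0,0,0.001,-1],[0.0006,0.0006,0.009,0,0,0.001,-1]]]}}

```text
time_s: 26.37
tool_pos: [604.6, -46.0, 82.4]
tcp_rot: [[0.99, 0.142, 0.002], [0.142, -0.99, -0.0], [0.002, 0.001, -1.0]]
contact_force: [-6.8, 0.6, 24.2]
width: 43.3
```

```bash
python3 sync.py; python3 bp.py; python3 ov.py b7; python3 - <<'E'
from e import *
d=np.load("w_b7.npz"); im=d["im"]; g=cv2.cvtColor(im,cv2.COLOR_BGR2GRAY).astype(int)
print([(r,int(g[r,330:345].mean())) for r in range(150,222)])
E
```

```text
t 26.3667 [604.65 -45.99  82.4 ] yaw 0.1428 F [-6.8  0.6 24.2] w 43.3 qv 0.009
t 26.3667 box xy [71.63 -0.31] z 82.4 yaw 0.1428 zax [ 0.0023 -0.0004] Fbox [-6.6  1.5] 24.2 M [0.23 1.33 0.02] w 43.3
[(150, 85), (151, 85), (152, 85), (153, 85), (154, 84), (155, 84), (156, 85), (157, 85), (158, 85), (159, 85), (160, 86), (161, 85), (162, 85), (163, 85), (164, 85), (165, 86), (166, 86), (167, 86), (168, 87), (169, 87), (170, 87), (171, 88), (172, 83), (173, 63), (174, 51), (175, 50), (176, 50), (177, 51), (178, 51), (179, 50), (180, 50), (181, 50), (182, 50), (183, 50), (184, 55), (185, 71), (186, 81), (187, 83), (188, 84), (189, 83), (190, 83), (191, 83), (192, 84), (193, 83), (194, 81), (195, 80), (196, 96), (197, 109), (198, 112), (199, 112), (200, 112), (201, 112), (202, 109), (203, 94), (204, 86), (205, 85), (206, 85), (207, 85), (208, 84), (209, 85), (210, 85), (211, 84), (212, 85), (213, 84), (214, 85), (215, 84), (216, 84), (217, 84), (218, 84), (219, 84), (220, 85), (221, 84)]
```

View pics/w_b7z.png

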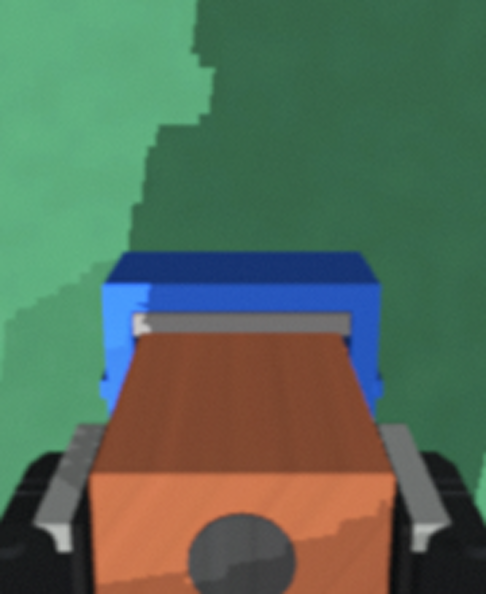

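Request:
{"name": "jog_arm", "arguments": {"series": [[[0,0,-0.006,0,0,0,-1],[-0.0015,0.0003,-0.008,0,0,0,-1],[-0.0015,0.0003,-0.008,0,0,0,-1],[-0.0015,0.0003,-0.008,0,0,0,-1]]]}}

```text
time_s: 26.75
tool_pos: [602.0, -46.4, 86.3]
tcp_rot: [[0.99, 0.143, 0.001], [0.143, -0.99, -0.001], [0.0, 0.001, -1.0]]
contact_force: [-0.7, -0.0, -2.3]
width: 43.5
```

```bash
python3 sync.py; python3 bp.py
```

```text
t 26.75 [602.05 -46.4   86.26] yaw 0.1432 F [-0.7 -0.  -2.3] w 43.5 qv 0.009
t 26.75 box xy [69.   -0.34] z 86.26 yaw 0.1432 zax [ 0.0006 -0.0009] Fbox [-0.7  0.1] -2.3 M [ 0.05 -0.    0.03] w 43.5
```

Request:
{"name": "jog_arm", "arguments": {"series": [[[0,0,0.003,0,0,0,-1],[0,0,0.006,0,0,0,-1],[0,0,0.009,0,0,0,-1],[0,0,0.011,0,0,0,-1],[0,0,0.011,0,0,0,-1]]]}}

```text
time_s: 27.17
tool_pos: [601.8, -46.3, 74.6]
tcp_rot: [[0.99, 0.143, -0.001], [0.143, -0.99, -0.001], [-0.001, 0.001, -1.0]]
contact_force: [0.1, 0.2, -3.5]
width: 43.5
```

```bash
python3 sync.py; python3 bp.py
```

```text
t 27.1667 [601.76 -46.31  74.6 ] yaw 0.1434 F [ 0.1  0.2 -3.5] w 43.5 qv 0.01
t 27.1667 box xy [68.73 -0.21] z 74.6 yaw 0.1434 zax [-0.0006 -0.0008] Fbox [0.1 0.1] -3.5 M [-0.02  0.02  0.03] w 43.5
```

Request:
{"name": "jog_arm", "arguments": {"series": [[[0.001,0,0,0,0,0,-1],[0.002,0,0,0,0,0,-1],[0.002,0,0,0,0,0,-1]]]}}

```text
time_s: 27.42
tool_pos: [603.9, -46.2, 75.4]
tcp_rot: [[0.99, 0.143, -0.0], [0.143, -0.99, -0.001], [-0.0, 0.001, -1.0]]
contact_force: [-1.1, -0.1, -2.3]
width: 42.8
```

```bash
python3 bp.py
```

```text
t 27.4167 box xy [70.86 -0.38] z 75.44 yaw 0.1434 zax [-0.0001 -0.001 ] Fbox [-1.1  0. ] -2.3 M [-0.07  0.27  0.01] w 42.8
```

Request:
{"name": "jog_arm", "arguments": {"series": [[[0.001,0,0,0,0,0,-1],[0.0015,0,0,0,0,0,-1],[0.0015,0,0,0,0,0,-1]]]}}

```text
time_s: 27.67
tool_pos: [604.1, -46.1, 75.4]
tcp_rot: [[0.99, 0.143, -0.003], [0.143, -0.99, -0.001], [-0.003, 0.001, -1.0]]
contact_force: [-4.3, -0.3, 0.2]
width: 43.2
```

```bash
python3 bp.py
```

```text
t 27.6667 box xy [71.05 -0.37] z 75.44 yaw 0.1432 zax [-0.0025 -0.001 ] Fbox [-4.3  0.3] 0.2 M [-0.1   1.05  0.01] w 43.2
```

Request:
{"name": "jog_arm", "arguments": {"series": [[[-0.002,0,0,0,0,0,-1],[-0.0025,0,0,0,0,0,-1],[-0.0025,0,0,0,0,0,-1]]]}}

```text
time_s: 27.92
tool_pos: [603.8, -46.2, 75.7]
tcp_rot: [[0.99, 0.143, 0.002], [0.143, -0.99, -0.001], [0.002, 0.001, -1.0]]
contact_force: [-1.9, -0.5, -2.2]
width: 43.4
```

```bash
python3 bp.py
```

```text
t 27.9167 box xy [70.76 -0.37] z 75.68 yaw 0.1433 zax [ 0.0023 -0.0009] Fbox [-1.9 -0.2] -2.2 M [-0.13  0.32 -0.05] w 43.4
```

Request:
{"name": "jog_arm", "arguments": {"series": [[[-0.0008,0,0,0,-0.002,0,-1],[-0.0008,0,0,0,-0.002,0,-1],[-0.0008,0,0,0,-0.002,0,-1]]]}}

```text
time_s: 28.17
tool_pos: [603.7, -46.2, 75.9]
tcp_rot: [[0.99, 0.143, 0.001], [0.143, -0.99, -0.001], [0.001, 0.001, -1.0]]
contact_force: [-0.6, 0.5, -3.2]
width: 43.0
```

```bash
python3 bp.py
```

```text
t 28.1667 box xy [70.63 -0.36] z 75.89 yaw 0.1434 zax [ 0.0012 -0.0011] Fbox [-0.5  0.6] -3.2 M [ 0.01 -0.01 -0.01] w 43.0
```

Request:
{"name": "jog_arm", "arguments": {"series": [[[-0.0008,0,0,0,0,0,-1],[-0.0008,0,0.002,0,0,0,-1],[-0.0008,0,0.003,0,0,0,-1],[-0.0008,0,0.003,0,0,0,-1]]]}}

```text
time_s: 28.5
tool_pos: [601.6, -46.4, 72.3]
tcp_rot: [[0.99, 0.143, -0.001], [0.143, -0.99, -0.001], [-0.001, 0.001, -1.0]]
contact_force: [0.7, 0.2, -2.8]
width: 43.2
```

```bash
python3 bp.py
```

```text
t 28.5 box xy [68.6  -0.28] z 72.3 yaw 0.1434 zax [-0.0012 -0.0012] Fbox [0.7 0.1] -2.8 M [-0.02  0.01 -0.01] w 43.2
```

Request:
{"name": "jog_arm", "arguments": {"series": [[[0.0013,0,0,0,0,0,-1],[0.0013,0,0,0,0,0,-1],[0.0013,0,0,0,0,0,-1]]]}}

```text
time_s: 28.75
tool_pos: [603.3, -46.2, 72.6]
tcp_rot: [[0.99, 0.143, -0.001], [0.143, -0.99, -0.001], [-0.001, 0.001, -1.0]]
contact_force: [-0.3, 0.1, -2.4]
width: 43.2
```

```bash
python3 bp.py
```

```text
t 28.75 box xy [70.26 -0.35] z 72.63 yaw 0.1433 zax [-0.0005 -0.0012] Fbox [-0.3  0.2] -2.4 M [ 0.01  0.   -0.02] w 43.2
```

Request:
{"name": "jog_arm", "arguments": {"series": [[[0.0003,0,0.002,0,0,0,-1],[0.0006,0,0.004,0,0,0,-1],[0.0006,0,0.005,0,0,0,-1],[0.0006,0,0.005,0,0,0,-1]]]}}

```text
time_s: 29.08
tool_pos: [603.3, -46.1, 67.2]
tcp_rot: [[0.99, 0.143, -0.002], [0.143, -0.99, -0.001], [-0.002, 0.001, -1.0]]
contact_force: [0.3, 0.2, -2.9]
width: 43.2
```

```bash
python3 bp.py
```

```text
t 29.0833 box xy [70.32 -0.27] z 67.21 yaw 0.1433 zax [-0.0017 -0.0011] Fbox [0.3 0.1] -2.9 M [-0.01 -0.03 -0.01] w 43.2
```

Request:
{"name": "jog_arm", "arguments": {"series": [[[0,0,0.003,0,0,0,-1],[0,0,0.006,0,0,0,-1],[0,0,0.009,0,0,0,-1],[0,0,0.0115,0,0,0,-1],[0,0,0.0115,0,0,0,-1]]]}}

```text
time_s: 29.5
tool_pos: [603.1, -46.1, 55.4]
tcp_rot: [[0.99, 0.143, -0.002], [0.143, -0.99, -0.001], [-0.002, 0.001, -1.0]]
contact_force: [-0.1, -1.0, -2.8]
width: 43.4
```

```bash
python3 bp.py
```

```text
t 29.5 box xy [70.13 -0.23] z 55.39 yaw 0.1434 zax [-0.0021 -0.0011] Fbox [-0.3 -1. ] -2.8 M [-0.01 -0.02 -0.01] w 43.4
```

Nearly down with no contact. Touch the floor.

Request:
{"name": "jog_arm", "arguments": {"series": [[[0,0,0.001,0,0,0,-1],[0,0,0.002,0,0,0,-1],[0,0,0.003,0,0,0,-1],[0,0,0.003,0,0,0,-1]]]}}

```text
time_s: 29.83
tool_pos: [603.7, -46.2, 53.2]
tcp_rot: [[0.99, 0.143, -0.001], [0.143, -0.99, -0.001], [-0.001, 0.001, -1.0]]
contact_force: [-0.1, 0.7, -1.9]
width: 43.1
```

```bash
python3 bp.py
```

```text
t 29.8333 box xy [70.68 -0.41] z 53.23 yaw 0.1433 zax [-0.0007 -0.0012] Fbox [0.  0.7] -1.9 M [ 0.01 -0.01 -0.04] w 43.1
```

Floor expected at 53.1. Then push towards −x with tilt compensation.

Request:
{"name": "jog_arm", "arguments": {"series": [[[0,0,0.001,0,0,0,-1],[0,0,0.0015,0,0,0,-1],[0,0,0.0015,0,0,0,-1]]]}}

```text
time_s: 30.08
tool_pos: [603.8, -46.2, 53.2]
tcp_rot: [[0.99, 0.143, -0.001], [0.143, -0.99, -0.001], [-0.001, 0.001, -1.0]]
contact_force: [-2.6, 0.8, 9.1]
width: 43.0
```

```bash
python3 bp.py
```

```text
t 30.0833 box xy [70.75 -0.4 ] z 53.15 yaw 0.1432 zax [-0.0006 -0.001 ] Fbox [-2.5  1.2] 9.1 M [ 0.02  0.56 -0.06] w 43.0
```

Request:
{"name": "jog_arm", "arguments": {"series": [[[-0.001,0,0,0,-0.002,0,-1],[-0.002,0,0,0,-0.005,0,-1],[-0.003,0,0,0,-0.008,0,-1],[-0.004,0,0,0,-0.01,0,-1],[-0.004,0,0,0,-0.01,0,-1]]]}}

```text
time_s: 30.5
tool_pos: [603.5, -46.2, 53.1]
tcp_rot: [[0.99, 0.144, -0.003], [0.144, -0.99, -0.002], [-0.003, 0.002, -1.0]]
contact_force: [2.8, 0.8, 6.3]
width: 43.2
```

```bash
python3 bp.py
```

```text
t 30.5 box xy [70.51 -0.38] z 53.12 yaw 0.1441 zax [-0.0028 -0.0024] Fbox [2.9 0.4] 6.3 M [ 0.25 -0.86  0.06] w 43.2
```

Request:
{"name": "jog_arm", "arguments": {"series": [[[-0.001,0,0,0,-0.002,0,-1],[-0.002,0,0,0,-0.003,0,-1],[-0.003,0,0,0,-0.005,0,-1],[-0.003,0,0,0,-0.005,0,-1]]]}}

```text
time_s: 30.83
tool_pos: [601.4, -46.9, 53.2]
tcp_rot: [[0.99, 0.143, -0.006], [0.143, -0.99, -0.003], [-0.006, 0.003, -1.0]]
contact_force: [4.0, 1.5, 5.6]
width: 43.1
```

```bash
python3 bp.py
```

```text
t 30.8333 box xy [68.31 -0.76] z 53.15 yaw 0.1439 zax [-0.006  -0.0034] Fbox [4.2 0.9] 5.6 M [ 0.22 -1.42  0.09] w 43.1
```

Request:
{"name": "jog_arm", "arguments": {"series": [[[-0.001,0,0,0,-0.002,0,-1],[-0.002,0,0,0,-0.004,0,-1],[-0.003,0,0,0,-0.006,0,-1],[-0.003,0,0,0,-0.006,0,-1]]]}}

```text
time_s: 31.17
tool_pos: [601.3, -46.9, 53.2]
tcp_rot: [[0.99, 0.144, -0.006], [0.143, -0.99, -0.004], [-0.007, 0.003, -1.0]]
contact_force: [9.9, 1.2, 0.1]
width: 43.1
```

```bash
python3 bp.py
```

```text
t 31.1667 box xy [68.16 -0.75] z 53.15 yaw 0.144 zax [-0.0062 -0.0041] Fbox [10.  -0.2] 0.1 M [ 0.41 -2.3   0.04] w 43.1
```

Request:
{"name": "jog_arm", "arguments": {"series": [[[-0.002,0,0.0005,0,0.001,0,-1],[-0.004,0,0.001,0,0.002,0,-1],[-0.004,0,0.001,0,0.002,0,-1]]]}}

```text
time_s: 31.42
tool_pos: [600.9, -47.0, 53.3]
tcp_rot: [[0.99, 0.144, 0.003], [0.144, -0.99, -0.003], [0.003, 0.004, -1.0]]
contact_force: [12.1, 1.8, 1.7]
width: 43.0
```

```bash
python3 bp.py
```

```text
t 31.4167 box xy [67.82 -0.75] z 53.28 yaw 0.1442 zax [ 0.0034 -0.0034] Fbox [12.3  0.1] 1.7 M [ 0.64 -3.02 -0.03] w 43.0
```

Request:
{"name": "jog_arm", "arguments": {"series": [[[0.003,0,0.0005,0,0.003,0,-1],[0.006,0,0.0005,0,0.006,0,-1],[0.006,0,0,0,0.006,0,1],[0.006,0,0,0,0.008,0,1],[0.006,0,0,0,0.01,0,1],[0.006,0,0,0,0.015,0,1],[0.006,0,-0.03,0,0.015,0,1],[0.006,0,-0.07,0,0.02,0,1],[0.006,0,-0.11,0,0.02,0,1],[0.006,0,-0.148,0,0.02,0,1]]]}}

```text
time_s: 32.25
tool_pos: [597.0, -47.1, 199.3]
tcp_rot: [[0.99, 0.142, -0.003], [0.142, -0.99, -0.001], [-0.003, 0.001, -1.0]]
contact_force: [-0.3, 0.9, -0.6]
width: 85.5
```

```bash
python3 sync.py; python3 mv.py plan 550 -53 200 0.143
```

```text
t 32.25 [596.98 -47.06 199.28] yaw 0.1429 F [-0.3  0.9 -0.6] w 85.5 qv 0.923
shift m [-0.0473 -0.0008 -0.0007] rot [ 0.      0.     -0.0001] rows 1.1
cmd [597.  -47.1 199.3] yaw 0.1429 tilt [ 0.  0. -1.]
```

Request:
{"name": "jog_arm", "arguments": {"series": [[[-0.047,0,0,0,0.003,0,1],[-0.047,0,0,0,0.003,0,1],[-0.047,0,0,0,0.003,0,1],[-0.047,0,0,0,0.003,0,1],[-0.047,0,0,0,0.003,0,1],[-0.047,0,0,0,0.003,0,1]]]}}

```text
time_s: 32.75
tool_pos: [552.8, -53.2, 198.2]
tcp_rot: [[0.99, 0.143, 0.003], [0.143, -0.99, -0.001], [0.003, 0.001, -1.0]]
contact_force: [0.1, 0.1, 0.3]
width: 85.6
```

```bash
python3 sync.py; python3 ov.py b8;  python3 - <<'E'
from e import *
im=camera("scene");cv2.imwrite("pics/sc_end.png",cv2.resize(im[170:270,230:350],None,fx=5,fy=5,interpolation=cv2.INTER_CUBIC));cv2.imwrite("pics/sc_full.png",im)
d=np.load("w_b8.npz"); im=d["im"]; g=cv2.cvtColor(im,cv2.COLOR_BGR2GRAY).astype(int)
print([(r,int(g[r,328:336].mean())) for r in range(80,150)])
print([(r,int(g[r,312:330].mean())) for r in range(150,290)])
E
```

```text
t 32.75 [552.8  -53.25 198.18] yaw 0.1437 F [0.1 0.1 0.3] w 85.6 qv 0.006
[(80, 74), (81, 74), (82, 74), (83, 74), (84, 74), (85, 74), (86, 75), (87, 75), (88, 75), (89, 74), (90, 75), (91, 75), (92, 75), (93, 76), (94, 77), (95, 78), (96, 79), (97, 78), (98, 79), (99, 78), (100, 77), (101, 79), (102, 87), (103, 100), (104, 104), (105, 105), (106, 105), (107, 104), (108, 98), (109, 87), (110, 79), (111, 75), (112, 83), (113, 119), (114, 129), (115, 128), (116, 128), (117, 128), (118, 128), (119, 127), (120, 128), (121, 128), (122, 127), (123, 127), (124, 126), (125, 125), (126, 123), (127, 121), (128, 118), (129, 116), (130, 116), (131, 116), (132, 116), (133, 117), (134, 119), (135, 122), (136, 125), (137, 127), (138, 128), (139, 128), (140, 128), (141, 128), (142, 128), (143, 128), (144, 128), (145, 129), (146, 129), (147, 124), (148, 103), (149, 101)]
[(150, 101), (151, 101), (152, 101), (153, 103), (154, 107), (155, 110), (156, 112), (157, 114), (158, 119), (159, 120), (160, 122), (161, 125), (162, 127), (163, 127), (164, 128), (165, 129), (166, 129), (167, 129), (168, 127), (169
[... 700 characters left out ...]
3), (228, 223), (229, 224), (230, 225), (231, 213), (232, 127), (233, 36), (234, 10), (235, 12), (236, 13), (237, 12), (238, 13), (239, 12), (240, 13), (241, 12), (242, 13), (243, 13), (244, 12), (245, 13), (246, 13), (247, 12), (248, 14), (249, 17), (250, 19), (251, 19), (252, 19), (253, 19), (254, 18), (255, 19), (256, 19), (257, 18), (258, 18), (259, 18), (260, 19), (261, 18), (262, 18), (263, 19), (264, 19), (265, 18), (266, 19), (267, 19), (268, 18), (269, 19), (270, 18), (271, 17), (272, 68), (273, 145), (274, 166), (275, 167), (276, 166), (277, 165), (278, 165), (279, 167), (280, 170), (281, 161), (282, 112), (283, 76), (284, 71), (285, 72), (286, 74), (287, 77), (288, 76), (289, 76)]
```

View pics/w_b8z.png

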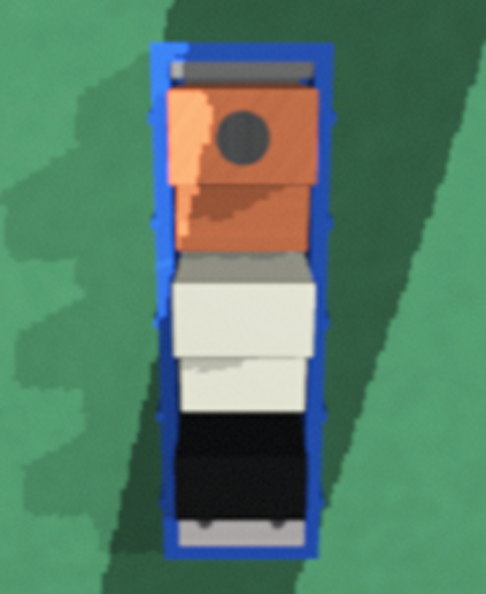

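View pics/sc_end.png

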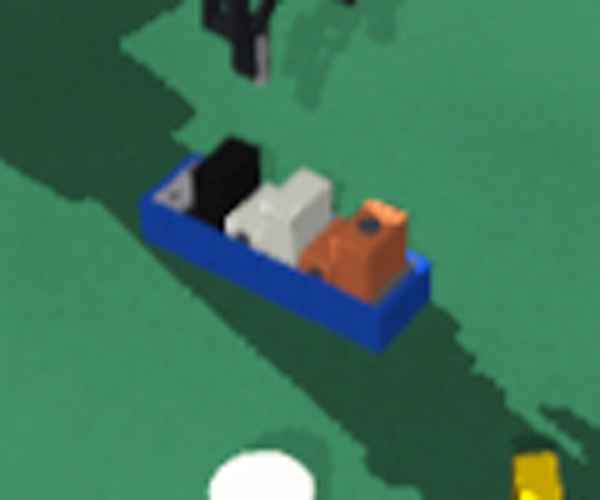

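```bash
python3 - <<'E'
from e import *
run("w_b8.npz",[(112.5,74,"leg +14",14),(147.7,74,"leg -14",-14),(175,46,"hook arm tip?",-40),(184.3,46,"?",0),(172,46,"arm tip",-40),(231.9,46,"white arm tip",-42),(211.5,74,"col -12",-12),(183.8,74,"col +12",12),(248.5,74,"web+12",12),(272.4,74,"web -12",-12),(108.8,36,"plate",84.25),(102.3,36,"plate back/wall",90.25),(282.1,34,"box inner -x",-90.25)])
E
```

```text
leg +14 82.45 -> 68.45
leg -14 55.19 -> 69.19
hook arm tip? 26.67 -> 66.67
? 17.96 -> 17.96
arm tip 29.45 -> 69.45
white arm tip -28.98 -> 13.02
col -12 1.3 -> 13.3
col +12 25.45 -> 13.45
web+12 -32.93 -> -44.93
web -12 -56.34 -> -44.34
plate 84.6 -> 0.35
plate back/wall 90.15 -> -0.1
box inner -x -90.52 -> -0.27
```

View pics/sc_full.png

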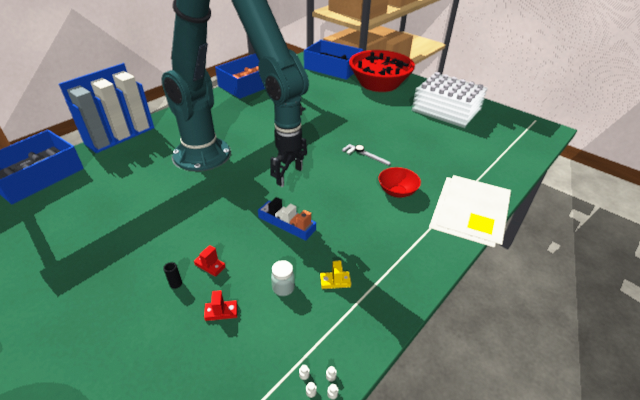

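```bash
python3 -c "
from station import *
print(observe()['time_s'],close_job())"
```

```text
the job is handed in; nothing more can be done
32.85 None
```

All three pieces are packed upright in the blue box, and I handed the job in at 32.9 s. The order from the strip is black foot bracket with its toe under the strip, then white offset bracket, then copper hook block. Each was lowered to light floor contact and slid in by feel with at most about 14 N.

**Final wrist picture:** the origins read about -44.7, 13.2 and 68.9 mm along the box. That puts white 57.9 mm past black (nominal 58) and copper 55.7 mm past white (nominal 56), so all three look snug.

**By feel:** the copper block slid about 2.7 mm from the end plate before it stopped against the white one. The nominal play is 2.5 mm, so the row was fully home while pushed.

**What disagreed or went wrong:**
- **End gap:** the camera puts it at about 1.8 to 2.1 mm. It also puts the black bracket about 1 mm short of home. I took this as camera error, because the feel test said otherwise. The stop under the strip can't be seen.
- **White bracket:** after the first push it sat about 0.8 mm proud, so I regripped it and pushed it home.
- **Copper block:** while lowering it touched the top of the end plate once, at about 24 N. I backed off and re-aimed.

The bowl, jar, tube, caliper and look-alikes are in their places in the last scene picture, by eye.

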